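# Open the sprung hood of a dry-block heater onto its catch and load a sample tube

## Robot

A 6-joint arm with a two-finger parallel gripper is mounted at the origin on a cart in front of the work surface, level with it; the furniture and walls round the work are solid. World frame = base frame: x ahead of the robot, y to its left, z up, the work surface at z = 0. Lengths are in m, angles in rad, forces in N, time in s.
With the tool pointing down it reaches from about 0.35 to 0.85 m from the base axis. Payload 8.1 kg.
Tool frame: the origin (TCP) lies at the very end of the fingers, on their centre line; the grasp point (between the pads) lies 19 mm behind it (pinch_z is the distance from the TCP to the grasp point, in m); z points along the fingers, y is the direction in which the jaws open and shut (so a half turn about z gives the same grasp; the last joint's range is limited). The gripper opens to 93 mm and grips with 3 to 60 N. Pads are 15 mm wide; open, the fingers measure 128 mm over their backs; the gripper's body (75 mm by 188 mm) begins 65 mm behind the grasp point.
Start: joints at [-1.254, 0.13, 1.488, -0, 1.523, -0.085], TCP at [0.235, -0.552, 0.219] pointing down, gripper open.
Joint ranges: [-2.96, 2.96], [-0.89, 2.26], [0.02, 2.5], [-1.34, 4.48], [0, 2.73], [-2.66, 2.66]. Speed limits (rad/s): [2.39, 2.39, 2.79, 3.14, 3.14, 3.14].

## Interface

Orientations are given as a rotation vector (axis times angle).
In Python, from plant import * gives the robot as it stands.
- The arm moves only by the tool move_arm, never from a script. Its argument "series" is a list of rows, each a list of 7 numbers: the shift along the tool's x, y, z each as a share of 10 cm, from -1 to 1, then the turn, a rotation vector about the tool's x, y, z each as a share of 180 degrees, from -1 to 1, then the opening, from -1 (shut) to 1 (fully open). In form: [[dx, dy, dz, rx, ry, rz, jaw], ...]. A call has 1 to 8 rows; each row is the pose to reach, as a shift and turn from the pose commanded when the call began, along the tool's axes at that moment, turning the shorter way round; what a row does not reach only later rows make up. A row lasts 1/10 s, in which the tool goes at most 50 mm and 8.59 degrees, less where a joint would pass 70% of its speed; a pose out of reach is approached as far as the arm can. A call with a number of a shift or a turn outside -1 to 1 is refused whole. A call with a gripper value outside its range is refused whole. The fingers move at their own pace and stop on an object; "squeeze" is the grip in N (left out, the last holds). Time passes only in rows, so rows that repeat a pose let the fingers close. It gives the time, the measured TCP pose, the force and the opening at its end, in the units of the state.
- read_state(): the state, without advancing time (a new reading comes with each control period).
- read_camera(name): name is "side" or "top" or "wrist"; returns a dict with "frame" (400x640x3 uint8, red, green, blue), "K" (3x3 intrinsics, pixels), "k1" (the pictures are not rectified: a ray, as slopes to the right and down, at radius r is drawn at 1 + k1 r^2 times it, then the intrinsics apply), "rvec" (rotation vector, rad) and "tvec" (3), from world to camera coordinates, as OpenCV has them. Camera axes: x right, y down, z forward; pixel columns grow to the right and rows downward; lengths in m; the calibration is good to about 2 mm. A picture is of the moment at which its call begins. There is no depth.
- close_job(): hands the job in, once; it reports no verdict.
The state is a dict: "t": time; "q": joint angles; "dq": joint speeds; "joint_torque": joint torques, N m; "tool_pos": TCP position; "orientation": TCP orientation; "force": force on the tool from outside, world axes, zero at the start; "wrist_torque": the same for the moment, N m; "opening": finger opening in m.
Only numpy, scipy, OpenCV 4.12 (cv2) and the standard library are available. Lean on these libraries where they do the work, as an engineer would, in place of code of your own. Each camera call takes 0.05 s, during which the arm holds its last target.

## Task

Load the sample tube into the dry-block heater. Swing the smoky hood up and back until its hold-open catch snaps in and it rests against its stop, without straining it against the stop, and let go: it must stay open by itself. Then take the blue-capped tube out of the blue stand and set it upright, all the way down, in the empty middle well of the metal block, leaving the other tubes and the bottle undisturbed.

Things in the scene. Friction and masses are not known exactly. Their poses are not given: they have to be found in the camera images.
- heater: dry-block heater, fixed: white housing 180 (x) x 200 (y) x 115 mm high with a metal block set flush in its top (block surface 113 mm high). Origin: centre of the underside, on the bench. x points to its back (away from the front panel), y to its left side, z up. Turned by up to 0.2 rad about z.
- hood (a joint): angle of the smoky clear hood, rad: 0 shut, grows as it swings up and back. 125 mm from hinge to front wall, 180 wide, 54 high, 0.25 kg. Springs shut from every angle (1 to 3 N at the handle holds it) unless its catch has snapped in. Its stop comes somewhere from 1.5 to 1.9 rad, set differently on each unit, unknown beforehand.
- hood_handle (a point): centre of the black bar handle: 40 mm long along the heater's y, 16 mm thick, 36 mm in front of the hood's front wall on two 8 mm stems 10 mm either side of its centre; 26 mm above the housing when shut. Can be pinched end to end (40 mm) from above and turns in the fingers as the hood swings. Axes move with the hood: x to the hinge when shut, y along the bar.
- hood_hinge (a point): middle of the hood's hinge axis, which runs along the heater's y, 65 mm behind the heater's origin and 115 mm above the bench. From it the handle lies 161 mm to the front and 26 mm up when the hood is shut.
- hood_stop: fixed steel plate with rubber stop post and spring roller (the catch) on the heater's left side under the hinge; origin on the hinge axis, it does not show the stop angle. From 0.25 to 0.10 rad before the stop the roller resists, up to 9 N in all at the handle; then it snaps over and holds the hood on the post. There it is stiff (10 N in 0.03 rad): over 25 N along the swing at the handle strains it.
- middle_well (a point): centre of the floor of the empty middle well: round, 20 mm in diameter, vertical, 80 mm deep (the lowest 15 mm narrow to 14 mm for the tip), its mouth 113 mm above the bench with a 2 mm chamfer. A seated tube stands with its underside on this point and shows 46 mm above the block.
- tube_left: conical 15 ml sample tube, clear, 126 mm tall: body 18 mm in diameter, tapering to a 5 mm tip over the lowest 25 mm; blue cap 22 mm in diameter, 13 mm high; stands in the block's left well, 55 mm from the middle one along the heater's y. Origin: centre of its underside, z along the tube. To be left alone.
- tube_right: the same kind of tube, in the block's right well, 55 mm from the middle one. To be left alone.
- stand: blue plastic tube stand, fixed: 52 (x) x 170 (y) x 66 mm, top plate 64 mm high with three holes 21 mm wide at 50 mm spacing along its y. Origin: centre of the underside. Turned by up to 0.4 rad about z.
- sample: the sample tube to be loaded: conical 15 ml sample tube, clear, 126 mm tall: body 18 mm in diameter, tapering to a 5 mm tip over the lowest 25 mm; blue cap 22 mm in diameter, 13 mm high (113 to 126 mm above the underside), to be gripped by the cap from above; 15 to 25 g. It stands upright in the stand's left (+y) hole, 6 mm above the bench. Origin: centre of its underside, z along the tube to the cap.
- open_tube: uncapped clear tube, 18 mm in diameter, 124 mm tall, in the stand's right (-y) hole, 100 mm from the sample. Origin: centre of its underside. To be left alone.
- dropper_bottle: brown glass dropper bottle with a black cap, 33 mm in diameter, 79 mm high, standing on the bench near the right-hand microscope. Origin: centre of its underside. To be left alone.
Not all that is in view belongs to the job. There is more than one size of the sample; the job needs the largest.

How it is judged:
On the way:
1. the hood stands open on its catch by itself, the gripper touching nothing (value of joint hood above 1.4 rad and contact force between each of the fingers, the arm and anything else below 0.5 N and velocity of joint hood between -0.05 and 0.05 rad/s), for 0.4 s.
At the end, for the whole second after the job is handed in: Hood open on its catch by itself (over 1.4 rad); sample tube at rest in the middle well, underside within 4 mm of its floor and 5 mm of its axis, upright within 0.08 rad; tubes in the block within 10 mm of their start, uncapped tube 15 mm, dropper bottle 20 mm (value of joint hood above 1.4 rad and horizontal distance between sample and middle_well below 0.005 m and z of sample in the frame of middle_well below 0.004 m and angle between sample's own z axis and vertical below 0.08 rad and linear speed of sample below 0.02 m/s and distance of each of tube_left, tube_right from where it was at the start of the episode below 0.01 m and distance of open_tube from where it was at the start of the episode below 0.015 m and distance of dropper_bottle from where it was at the start of the episode below 0.02 m); the robot touches nothing.
It fails at once if the hood is strained or banged against its stop: over 75 N on the stop post, which is about 25 N along the swing at the handle (contact force between hood_stop and anything else above 75 N).
It fails at once if one of the tubes in the block is pulled up or knocked out of place by over 20 mm (distance of any of tube_left, tube_right from where it was at the start of the episode above 0.02 m).
It fails at once if the uncapped tube or the dropper bottle is tipped over (angle between any of open_tube, dropper_bottle's own z axis and vertical above 0.5 rad).
It also fails if it takes over 67 s, if anything falls off the work surface, if the arm or the gripper's body presses on something with over 40 N, if the wrist force passes 120 N, or if a joint passes its speed limit or range.

## Working session

There is one attempt and no reset: what is moved stays moved. The work goes in short steps, Python scripts to look and compute and a tool call to move; the robot and the scene stay as the last step left them, time stands still between calls to the robot, and variables do not carry over. Pictures are saved under pics/ and viewed, and the job is handed in when it is done.

Besides the shell and the picture viewer there is one more tool, called after ">>>" as name([rows], argument=value, ...), one row to a line, values as JSON. move_arm: Moves the arm, as the interface text tells. Shift numbers are shares of 10 cm and turn numbers shares of 180 degrees, none past 1 either way. Its arguments: {"type":"object","properties":{"series":{"type":"array","items":{"type":"array","items":{"type":"number"}}},"squeeze":{"type":"number"}},"required":["series"]}

```bash
mkdir -p pics; ls; python3 - <<'E'
from plant import *
import cv2
print(read_state())
for n in ("side","top","wrist"):
    c=read_camera(n)
    cv2.imwrite(f"pics/{n}0.png",c["frame"][:,:,::-1])
    print(n,c["K"].tolist(),c["k1"],c["rvec"],c["tvec"])
E
```

```text
pics
{'t': 0.0, 'q': array([-1.25440360e+00,  1.31165937e-01,  1.48929270e+00,  2.17779240e-05,
        1.52301374e+00, -8.53788098e-02]), 'dq': array([ 0.00023111, -0.00165448,  0.00089149,  0.0003191 , -0.00013348,
       -0.00199058]), 'joint_torque': array([ 2.26128621e-03, -5.59846687e+01, -4.91754019e+01,  7.68924016e-02,
        3.54654598e-02, -1.53811893e-04]), 'tool_pos': array([ 0.23448721, -0.55164808,  0.21757725]), 'orientation': array([-3.07658412e+00, -6.26490414e-01,  3.06172281e-04]), 'force': array([0.48080786, 0.09844468, 0.46278485]), 'wrist_torque': array([-0.05123931, -0.03450225,  0.04072239]), 'opening': 0.09305085861253612}
side [[513.5798764562182, 0.0, 319.2732633310327], [0.0, 513.5798764562182, 200.3107489759698], [0.0, 0.0, 1.0]] 0.021294915182871747 [ 1.39831414  1.83447506 -1.01470917] [ 0.24663824 -0.20810233  1.58310025]
top [[436.6566307970404, 0.0, 319.0870044487973], [0.0, 436.6566307970404, 199.9266991613552], [0.0, 0.0, 1.0]] -0.07372454627108907 [ 2.20997452 -2.17440845  0.05110189] [-0.11259323  0.5934924   1.09350085]
wrist [[346.3512081620013, 0.0, 317.9182546311521], [0.0, 346.3512081620013, 200.52071191013755], [0.0, 0.0, 1.0]] -0.06844019832219127 [-2.42752979  1.6050386   0.21865737] [-0.60008938 -0.03106793  0.38942845]
```

View pics/side0.png

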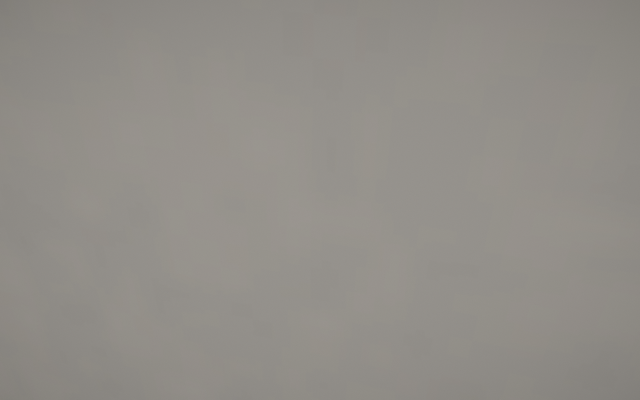

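View pics/top0.png

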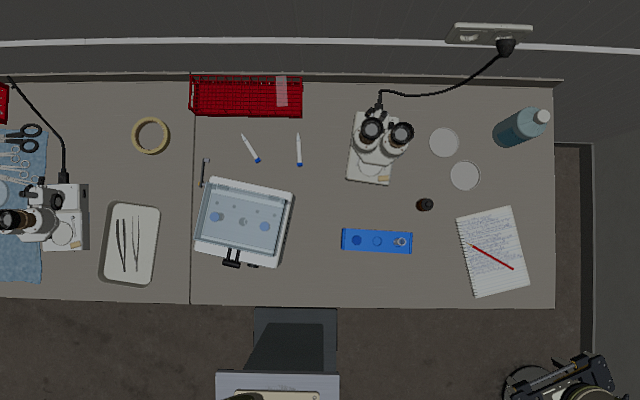

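View pics/wrist0.png

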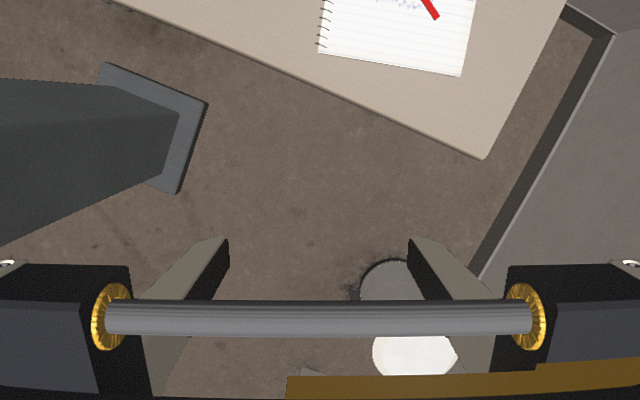

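```bash
cat > h.py <<'E'
from plant import *
import cv2, numpy as np
from scipy.spatial.transform import Rotation as R
def cam(n):
    c=read_camera(n); c["Rm"]=R.from_rotvec(c["rvec"]).as_matrix(); c["C"]=-c["Rm"].T@c["tvec"]; return c
def proj(c,P):
    P=np.atleast_2d(P); X=P@c["Rm"].T+c["tvec"]; s=X[:,:2]/X[:,2:]; r2=(s**2).sum(1,keepdims=True)
    s=s*(1+c["k1"]*r2); return s@c["K"][:2,:2].T+c["K"][:2,2]
def unproj(c,px,z):
    s0=(np.atleast_2d(px)-c["K"][:2,2])/c["K"][0,0]; s=s0.copy()
    for _ in range(20): s=s0/(1+c["k1"]*(s**2).sum(1,keepdims=True))
    d=np.c_[s,np.ones(len(s))]@c["Rm"]; return c["C"]+d*((z-c["C"][2])/d[:,2:])
def crop(c,x0,y0,x1,y1,k,name):
    cv2.imwrite("pics/"+name,cv2.resize(c["frame"][y0:y1,x0:x1,::-1],None,fx=k,fy=k,interpolation=cv2.INTER_CUBIC))
E
python3 - <<'E'
from h import *
s=cam("side");print(s["C"],s["Rm"][2])
t=cam("top");print(t["C"],t["Rm"][2])
w=cam("wrist");print(w["C"],w["Rm"][2])
crop(t,180,165,310,280,6,"heat.png")
crop(t,330,185,450,265,6,"stand.png")
px=[(352,240),(377,241),(401,241),(243,222),(243,262),(424,204)]
print(unproj(t,px,0.1))
E
```

```text
[1.47885017 0.12203691 0.63910295] [-0.82902323 -0.20828145 -0.51897911]
[ 0.53746002 -0.10959921  1.12239891] [ 0.05211525  0.00599702 -0.99862307]
[ 0.30274611 -0.52403289  0.38332335] [-0.24461786 -0.10346268 -0.9640838 ]
[[ 0.49836702 -0.18183422  0.1       ]
 [ 0.49692159 -0.24030821  0.1       ]
 [ 0.4977283  -0.29656679  0.1       ]
 [ 0.53608991  0.07419327  0.1       ]
 [ 0.44263768  0.07204637  0.1       ]
 [ 0.58519687 -0.35020664  0.1       ]]
```

View pics/heat.png

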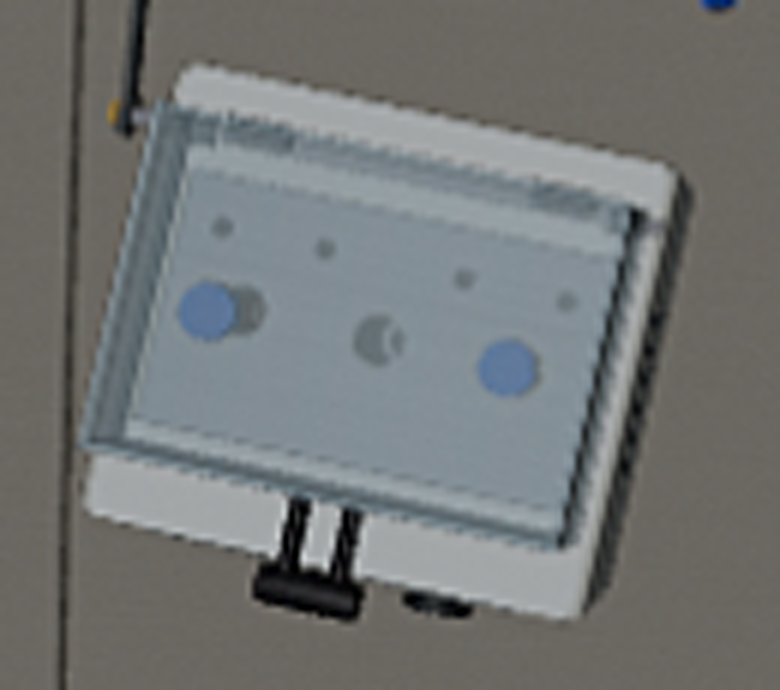

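View pics/stand.png

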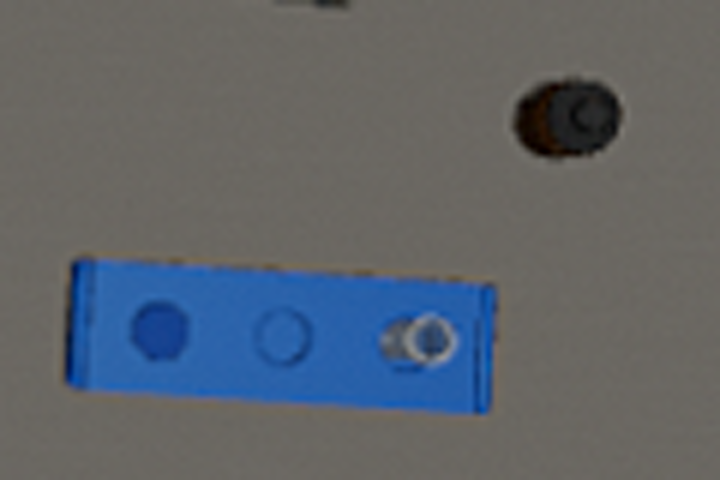

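```bash
python3 - <<'E'
from h import *
from scipy.optimize import least_squares
t=cam("top")
f=lambda a,x0,y0,k=6:(np.array(a,float)+.5)/k-.5+[x0,y0]
H=f([(180,65),(680,170),(578,620),(85,510)],180,165)
print("corners",unproj(t,H,.115).round(4))
print("caps",unproj(t,f([(207,311),(508,368)],180,165),.159).round(4))
print("well",unproj(t,f([(378,340)],180,165),.113).round(4))
print("screws",unproj(t,f([(222,227),(567,301)],180,165),.113).round(4))
print("handle",unproj(t,f([(308,593)],180,165),.141+.006).round(4))
hb=np.array([[.09,.1],[.09,-.1],[-.09,-.1],[-.09,.1]])
def P(p):
    c,s=np.cos(p[2]),np.sin(p[2]); 
    tr=lambda l,z:np.c_[np.array(l)@np.array([[c,s],[-s,c]])+p[:2],np.full(len(l),z)]
    return tr
def res(p):
    tr=P(p); w=[p[3],0]
    return np.r_[(proj(t,tr(hb,.115))-H).ravel(), (proj(t,tr([[p[3],.055],[p[3],-.055]],.159))-f([(207,311),(508,368)],180,165)).ravel(),(proj(t,tr([[p[3],0]],.113))-f([(378,340)],180,165)).ravel(),
     (proj(t,tr([[-.096,0]],.141+.008))-f([(308,590)],180,165)).ravel()]
r=least_squares(res,[.53,.07,-.2,0],loss='soft_l1')
print(r.x,res(r.x).round(2)); p=r.x;tr=P(p)
print("middle",tr([[p[3],0]],.033),"hinge",tr([[.065,0]],.115),"handle",tr([[-.096,0]],.141))
S=f([(160,331)],330,185); print("sample cap",unproj(t,S,.132))
print("open",unproj(t,f([(431,340)],330,185),.130)); print("mid hole",unproj(t,f([(283,337)],330,185),.064))
E
```

```text
corners [[ 0.6431  0.1527  0.115 ]
 [ 0.6053 -0.0427  0.115 ]
 [ 0.432  -0.0069  0.115 ]
 [ 0.4702  0.1849  0.115 ]]
caps [[0.5474 0.1284 0.159 ]
 [0.5284 0.0163 0.159 ]]
well [[0.5378 0.0729 0.113 ]]
screws [[0.5805 0.1348 0.113 ]
 [0.5541 0.     0.113 ]]
handle [[0.4433 0.0908 0.147 ]]
[ 5.38105674e-01  7.22398523e-02 -1.92148625e-01 -2.98947034e-04] [-0.2  -1.03  0.17 -0.88  0.79  0.58 -1.17  0.55  0.96 -0.41 -0.94  0.46
  0.25  0.01 -0.1   0.32]
middle [[0.53781223 0.07229694 0.033     ]] hinge [[0.60190943 0.05982691 0.115     ]] handle [[0.44387244 0.09057282 0.141     ]]
sample cap [[ 0.50030367 -0.18918348  0.132     ]]
open [[ 0.49834117 -0.29203564  0.13      ]]
mid hole [[ 0.49608848 -0.24429813  0.064     ]]
```

```bash
cat >> h.py <<'E'
def tgt(pos,yaw,verbose=True,tilt=None):
    """yaw: direction angle (world) of tool y; tool down"""
    s=read_state(); Rc=R.from_rotvec(s["orientation"]).as_matrix()
    y=np.array([np.cos(yaw),np.sin(yaw),0]); z=np.array([0,0,-1.]); 
    if y@Rc[:,1]<0: y=-y
    Rt=np.c_[np.cross(y,z),y,z]
    d=Rc.T@(np.array(pos)-s["tool_pos"])/.1
    rv=R.from_matrix(Rc.T@Rt).as_rotvec()/np.pi
    print("t",round(s["t"],2),"pos",s["tool_pos"].round(4),"shift",d.round(3),"turn",rv.round(4),"F",s["force"].round(2),"T",s["wrist_torque"].round(2),"op",round(s["opening"],4),"q",s["q"].round(2))
    return d,rv
E
python3 - <<'E'
from h import *
s=read_state(); print(R.from_rotvec(s["orientation"]).as_matrix().round(3))
tgt([.40,-.28,.22],np.pi/2-.192)
tgt([.444,.0906,.22],np.pi/2-.192)
E
```

```text
[[ 0.92   0.391 -0.   ]
 [ 0.391 -0.92   0.   ]
 [ 0.    -0.    -1.   ]]
t 0.35 pos [ 0.2346 -0.5521  0.2184] shift [ 2.586 -1.857 -0.015] turn [-1.00e-04  0.00e+00  1.89e-01] F [-0.21  0.    0.2 ] T [ 0.    0.   -0.05] op 0.0933 q [-1.25  0.13  1.49 -0.    1.52 -0.09]
t 0.35 pos [ 0.2346 -0.5521  0.2184] shift [ 4.44  -5.096 -0.014] turn [-1.00e-04  0.00e+00  1.89e-01] F [-0.21  0.    0.2 ] T [ 0.    0.   -0.05] op 0.0933 q [-1.25  0.13  1.49 -0.    1.52 -0.09]
```

>>> move_arm([
  [0.4,-0.28,-0.1,0,0,0.03,1],
  [0.8,-0.56,-0.2,0,0,0.06,1],
  [1,-0.72,-0.3,0,0,0.09,1],
])

```text
t: 0.65
tool_pos: [0.2999, -0.4443, 0.2488]
orientation: [-3.135, -0.182, -0.001]
force: [0.6, -1.3, 0.6]
opening: 0.0931
```

>>> move_arm([
  [0.4,-0.28,0,0,0,0.03,1],
  [0.8,-0.6,0,0,0,0.06,1],
  [1,-0.9,0,0,0,0.09,1],
])

```text
t: 0.95
tool_pos: [0.3891, -0.3438, 0.2488]
orientation: [-3.131, 0.261, -0.002]
force: [1.2, 0.1, 0.6]
opening: 0.0925
```

```bash
python3 - <<'E'
from h import *
tgt([.40,-.19,.22],np.pi/2-.192)
w=cam("wrist"); cv2.imwrite("pics/w1.png",w["frame"][:,:,::-1])
print(proj(w,[[.5003,-.189,.132],[.498,-.292,.13],[.496,-.2443,.064]]))
tgt([.444,.0906,.22],np.pi/2-.192)
E
```

```text
t 0.95 pos [ 0.3891 -0.3438  0.2488] shift [-0.147 -1.535  0.288] turn [-0.     -0.0003  0.0081] F [1.16 0.14 0.57] T [-0.01  0.04  0.01] op 0.0925 q [-0.82 -0.1   1.67  0.    1.57  0.91]
[[104.55755398  95.72475862]
 [228.68777865  73.82994008]
 [198.71067579  91.02041717]]
t 1.0 pos [ 0.3908 -0.3397  0.2489] shift [-0.21  -4.33   0.301] turn [-0.0009 -0.0005  0.0066] F [ 2.97  1.74 -1.11] T [ 0.08 -0.06  0.02] op 0.0931 q [-0.82 -0.1   1.67  0.    1.58  0.93]
```

View pics/w1.png

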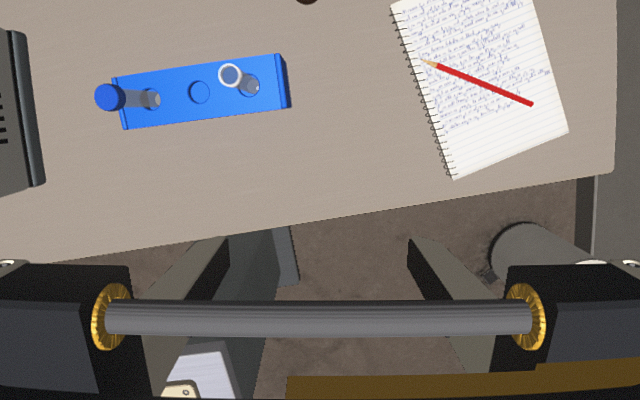

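>>> move_arm([
  [0,-0.5,0,0,0,0,1],
  [-0.05,-1,0,0,0,0.006,1],
])

```text
t: 1.2
tool_pos: [0.3986, -0.2453, 0.2484]
orientation: [-3.128, 0.287, 0.0]
force: [0.3, 0.0, 1.6]
opening: 0.0928
```

>>> move_arm([
  [0,-0.5,0,0,0,0,1],
  [-0.05,-1,0,0,0,0,1],
])

```text
t: 1.4
tool_pos: [0.4117, -0.1458, 0.2487]
orientation: [3.128, -0.287, 0.001]
force: [0.5, 0.4, 0.2]
opening: 0.0929
```

>>> move_arm([
  [-0.1,-0.5,0,0,0,0,0.6],
  [-0.3,-1,0,0,0,0,0.6],
])

```text
t: 1.6
tool_pos: [0.4012, -0.0466, 0.2487]
orientation: [-3.128, 0.286, -0.001]
force: [0.9, -0.3, 0.1]
opening: 0.0813
```

>>> move_arm([
  [-0.1,-0.5,0,0,0,0,0.6],
  [-0.3,-1,0,0,0,0,0.6],
  [-0.3,-1,0,0,0,0,0.6],
])

```text
t: 1.9
tool_pos: [0.3889, 0.06, 0.249]
orientation: [-3.128, 0.275, -0.001]
force: [0.1, 0.7, 0.0]
opening: 0.0743
```

```bash
python3 - <<'E'
from h import *
tgt([.444,.0906,.22],np.pi/2-.192)
w=cam("wrist"); cv2.imwrite("pics/w2.png",w["frame"][:,:,::-1])
print(proj(w,[[.4439,.0906,.141]]))
tgt([.444,.0906,.22],np.pi/2-.192)
E
```

```text
t 1.9 pos [0.3889 0.06   0.249 ] shift [ 0.489 -0.397  0.291] turn [-0.0006 -0.0001  0.0052] F [0.08 0.69 0.02] T [ 0.05  0.04 -0.02] op 0.0743 q [ 0.02 -0.47  1.97  0.    1.64  1.77]
[[266.51267312 139.00939203]]
t 1.95 pos [0.3894 0.0583 0.2489] shift [ 0.481 -0.414  0.29 ] turn [-0.0002 -0.0002  0.005 ] F [-0.05 -0.36 -0.43] T [ 0.03 -0.   -0.01] op 0.0741 q [ 0.02 -0.47  1.97  0.    1.64  1.76]
```

View pics/w2.png

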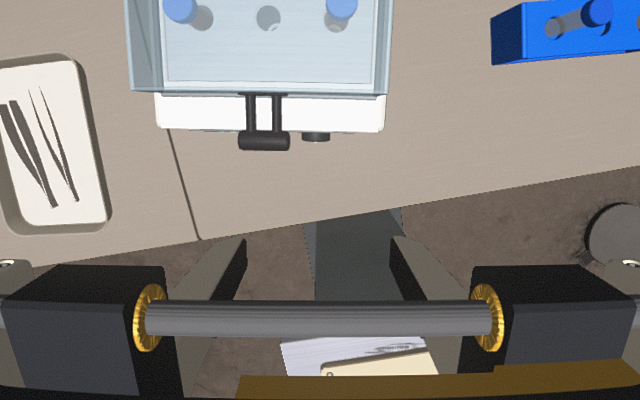

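```bash
python3 - <<'E'
from h import *
w=cam("wrist"); crop(w,200,80,340,160,5,"w3.png")
print(proj(w,[[.4439,.0906,.141]]), unproj(w,[[263.8,140.5]],.145))
tgt([.444,.0906,.22],np.pi/2-.192)
E
```

```text
[[264.25613265 140.11943011]] [[0.44394397 0.09033676 0.145     ]]
t 2.0 pos [0.3898 0.0565 0.2489] shift [ 0.473 -0.432  0.289] turn [ 0.     -0.0002  0.0044] F [ 0.21 -0.9  -0.23] T [ 0.07  0.06 -0.07] op 0.0744 q [ 0.01 -0.47  1.97 -0.    1.64  1.76]
```

View pics/w3.png

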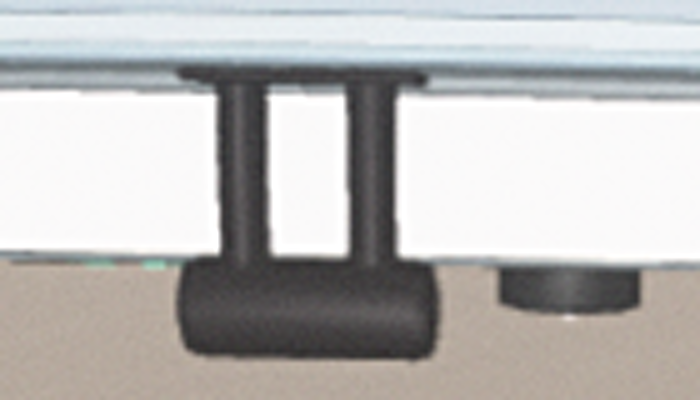

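>>> move_arm([
  [0.3,-0.25,0,0,0,0,0.5],
  [0.47,-0.43,0.2,0,0,0.004,0.5],
  [0.47,-0.43,0.6,0,0,0.004,0.5],
  [0.47,-0.43,0.8,0,0,0.004,0.5],
  [0.47,-0.43,0.8,0,0,0.004,0.5],
])

```text
t: 2.5
tool_pos: [0.442, 0.0871, 0.1648]
orientation: [3.124, -0.309, -0.011]
force: [-0.3, -0.3, 0.3]
opening: 0.0697
```

```bash
python3 - <<'E'
from h import *
tgt([.444,.0905,.124],np.pi/2-.192)
w=cam("wrist"); cv2.imwrite("pics/w4.png",w["frame"][:,:,::-1])
tgt([.444,.0905,.124],np.pi/2-.192)
E
```

```text
t 2.5 pos [0.442  0.0871 0.1648] shift [ 0.015 -0.039  0.408] turn [ 0.0008  0.0021 -0.0017] F [-0.27 -0.31  0.35] T [0.07 0.02 0.02] op 0.0697 q [ 0.08 -0.25  1.95 -0.    1.45  1.85]
t 2.55 pos [0.4432 0.0874 0.1673] shift [ 0.003 -0.033  0.433] turn [ 0.0004  0.0011 -0.0017] F [ 1.   -0.42  0.27] T [0.05 0.02 0.06] op 0.0696 q [ 0.08 -0.25  1.95 -0.    1.45  1.85]
```

View pics/w4.png

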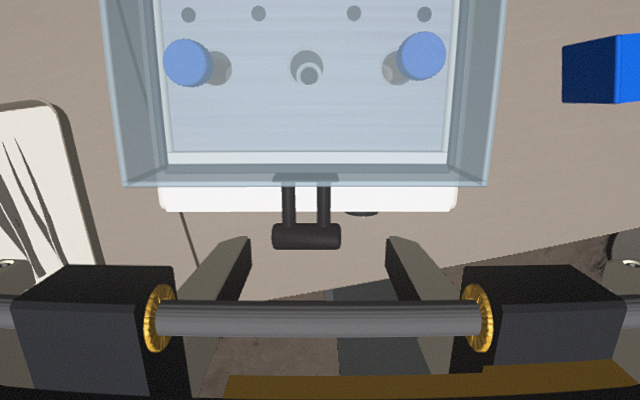

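>>> move_arm([
  [0,-0.03,0.25,0,0,0,0.5],
  [0,-0.03,0.43,0,0,0,0.5],
  [0,-0.03,0.43,0,0,0,0.5],
  [0,-0.03,0.43,0,0,0,0.2],
  [0,-0.03,0.43,0,0,0,0],
])

```text
t: 3.05
tool_pos: [0.446, 0.0918, 0.1278]
orientation: [-3.126, 0.307, -0.005]
force: [-0.1, 0.4, -0.3]
opening: 0.0583
```

```bash
python3 - <<'E'
from h import *
w=cam("wrist"); cv2.imwrite("pics/w5.png",w["frame"][:,:,::-1])
tgt([.444,.0905,.124],np.pi/2-.192)
E
```

```text
t 3.1 pos [0.4459 0.0919 0.1277] shift [-0.016  0.018  0.037] turn [-0.0003 -0.0009 -0.0011] F [-0.02  0.05 -0.11] T [0.08 0.04 0.  ] op 0.0542 q [ 0.09 -0.21  1.99 -0.    1.36  1.86]
```

View pics/w5.png

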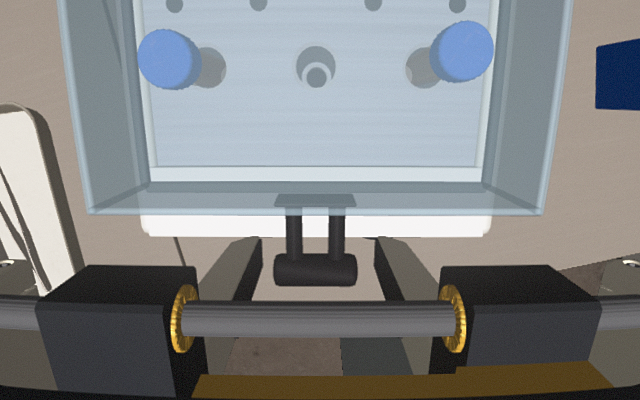

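Handle (315,269) lies between the fingers (tips near 262 and 375). Small correction, then close.

>>> move_arm([
  [-0.02,0.02,0.04,0,0,0,-0.1],
  [-0.02,0.02,0.04,0,0,0,-0.3],
  [-0.02,0.02,0.04,0,0,0,-0.6],
  [-0.02,0.02,0.04,0,0,0,-0.6],
  [-0.02,0.02,0.04,0,0,0,-0.6],
  [-0.02,0.02,0.04,0,0,0,-0.6],
], squeeze=30)

```text
t: 3.7
tool_pos: [0.4439, 0.0936, 0.123]
orientation: [-3.121, 0.304, -0.007]
force: [6.2, 15.2, -1.2]
opening: 0.0399
```

```bash
cat >> h.py <<'E'
HX,HY=np.array([.98158,-.19097,0]),np.array([.19097,.98158,0]); HINGE=np.array([.6019,.0598,.115])
def hood(rows=(),pos0=None):
    """report hood angle implied by grasp, tangential force; shifts for target angles"""
    s=read_state(); Rc=R.from_rotvec(s["orientation"]).as_matrix()
    g=s["tool_pos"]-.0+(-Rc[:,2])*.017-HINGE
    fx,fz=-g@HX,g[2]; phi=np.arctan2(fz,fx); rad=np.hypot(fx,fz)
    tan=HX*np.sin(phi)+np.array([0,0,np.cos(phi)]); radv=-HX*np.cos(phi)+np.array([0,0,np.sin(phi)])
    print("t %.2f theta %.3f rad %.4f side %.4f Ft %.2f Fr %.2f Fy %.2f op %.4f"%(s["t"],phi-.16,rad,g@HY,s["force"]@tan,s["force"]@radv,s["force"]@HY,s["opening"]),"T",s["wrist_torque"].round(2),"q",s["q"].round(2))
    for d in rows:
        dv=rad*((-HX*np.cos(phi+d)+np.array([0,0,np.sin(phi+d)]))-radv)
        print(d,"shift",(Rc.T@dv/.1).round(3))
E
python3 - <<'E'
from h import *
hood([.05,.1,.15,.2,.3,.4,.5,.6])
E
```

```text
t 3.70 theta -0.006 rad 0.1635 side 0.0029 Ft -0.68 Fr -3.32 Fy 16.07 op 0.0399 T [ 2.66 -0.98 -0.21] q [ 0.09 -0.22  2.    0.01  1.35  1.85]
0.05 shift [ 0.015 -0.001 -0.08 ]
0.1 shift [ 0.034 -0.001 -0.16 ]
0.15 shift [ 0.056 -0.002 -0.238]
0.2 shift [ 0.083 -0.002 -0.316]
0.3 shift [ 0.148 -0.003 -0.466]
0.4 shift [ 0.227 -0.004 -0.609]
0.5 shift [ 0.32  -0.005 -0.743]
0.6 shift [ 0.426 -0.006 -0.867]
```

>>> move_arm([
  [0,-0.04,0,0,0,0,-0.6],
  [0.015,-0.04,-0.08,0,0,0,-0.6],
  [0.035,-0.04,-0.16,0,0,0,-0.6],
  [0.056,-0.04,-0.24,0,0,0,-0.6],
  [0.083,-0.04,-0.316,0,0,0,-0.6],
  [0.115,-0.04,-0.39,0,0,0,-0.6],
  [0.148,-0.04,-0.466,0,0,0,-0.6],
])

```text
t: 4.4
tool_pos: [0.4573, 0.0911, 0.1683]
orientation: [3.126, -0.306, -0.002]
force: [1.7, -5.0, -4.6]
opening: 0.0399
```

```bash
python3 - <<'E'
from h import *
hood([.05,.1,.15,.2,.3,.4,.5,.6])
E
```

```text
t 4.40 theta 0.284 rad 0.1638 side 0.0031 Ft -3.06 Fr -4.38 Fy -4.58 op 0.0399 T [-0.81 -0.18 -0.03] q [ 0.09 -0.21  1.91 -0.    1.44  1.85]
0.05 shift [ 0.037 -0.    -0.073]
0.1 shift [ 0.077 -0.    -0.144]
0.15 shift [ 0.121 -0.    -0.213]
0.2 shift [ 0.169 -0.    -0.28 ]
0.3 shift [ 0.273 -0.    -0.406]
0.4 shift [ 0.39  -0.001 -0.521]
0.5 shift [ 0.518 -0.001 -0.624]
0.6 shift [ 0.655 -0.001 -0.713]
```

>>> move_arm([
  [0.037,0.01,-0.073,0,0,0,-0.6],
  [0.077,0.01,-0.144,0,0,0,-0.6],
  [0.121,0.01,-0.213,0,0,0,-0.6],
  [0.169,0.01,-0.28,0,0,0,-0.6],
  [0.22,0.01,-0.345,0,0,0,-0.6],
  [0.273,0.01,-0.406,0,0,0,-0.6],
  [0.39,0.01,-0.521,0,0,0,-0.6],
  [0.518,0.01,-0.624,0,0,0,-0.6],
])

```text
t: 5.2
tool_pos: [0.5083, 0.0808, 0.2308]
orientation: [-3.126, 0.305, 0.002]
force: [4.4, 2.1, -9.0]
opening: 0.0397
```

```bash
python3 - <<'E'
from h import *
hood([.05,.1,.15,.2,.25,.3,.4,.5])
w=cam("wrist"); cv2.imwrite("pics/w6.png",w["frame"][:,:,::-1])
E
```

```text
t 5.20 theta 0.786 rad 0.1638 side 0.0027 Ft -2.09 Fr -9.55 Fy 2.85 op 0.0397 T [ 0.33 -0.36 -0.05] q [ 0.06 -0.11  1.7   0.    1.54  1.82]
0.05 shift [ 0.068 -0.    -0.046]
0.1 shift [ 0.137 -0.    -0.089]
0.15 shift [ 0.209 -0.001 -0.129]
0.2 shift [ 0.283 -0.001 -0.164]
0.25 shift [ 0.358 -0.001 -0.196]
0.3 shift [ 0.435 -0.001 -0.225]
0.4 shift [ 0.593 -0.002 -0.269]
0.5 shift [ 0.754 -0.002 -0.298]
```

View pics/w6.png

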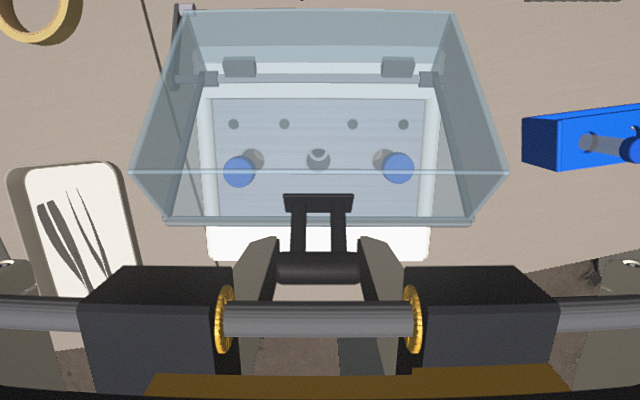

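>>> move_arm([
  [0.083,0,-0.026,0,0,0,-0.6],
  [0.152,0,-0.069,0,0,0,-0.6],
  [0.224,0,-0.109,0,0,0,-0.6],
  [0.298,0,-0.144,0,0,0,-0.6],
  [0.373,0,-0.176,0,0,0,-0.6],
  [0.45,0,-0.205,0,0,0,-0.6],
  [0.53,0,-0.23,0,0,0,-0.6],
  [0.608,0,-0.249,0,0,0,-0.6],
])

```text
t: 6.05
tool_pos: [0.5686, 0.0688, 0.2561]
orientation: [-3.127, 0.306, -0.001]
force: [-3.5, 0.9, 5.0]
opening: 0.0395
```

```bash
python3 - <<'E'
from h import *
hood([.05,.1,.15,.2,.25,.3,.4,.5])
E
```

```text
t 6.05 theta 1.196 rad 0.1618 side 0.0024 Ft -2.45 Fr 5.61 Fy 0.26 op 0.0395 T [0.39 0.82 0.04] q [0.03 0.04 1.51 0.   1.59 1.8 ]
0.05 shift [ 0.079 -0.    -0.015]
0.1 shift [ 0.16  -0.    -0.026]
0.15 shift [ 0.24  -0.001 -0.034]
0.2 shift [ 0.321 -0.001 -0.037]
0.25 shift [ 0.402 -0.001 -0.036]
0.3 shift [ 0.483 -0.001 -0.031]
0.4 shift [ 0.643 -0.002 -0.009]
0.5 shift [ 0.8   -0.002  0.029]
```

>>> move_arm([
  [0.04,0,-0.02,0,0,0,-0.6],
  [0.08,0,-0.025,0,0,0,-0.6],
  [0.12,0,-0.03,0,0,0,-0.6],
  [0.16,0,-0.036,0,0,0,-0.6],
  [0.16,0,-0.036,0,0,0,-0.6],
])

```text
t: 6.55
tool_pos: [0.5837, 0.0657, 0.2587]
orientation: [-3.127, 0.306, 0.001]
force: [-1.3, 2.4, -1.4]
opening: 0.0396
```

```bash
python3 - <<'E'
from h import *
hood([.05,.1,.15,.2])
E
```

```text
t 6.55 theta 1.293 rad 0.1618 side 0.0023 Ft -1.84 Fr -1.23 Fy 2.09 op 0.0396 T [ 0.48  0.41 -0.01] q [0.02 0.08 1.47 0.   1.59 1.79]
0.05 shift [ 0.081 -0.    -0.008]
0.1 shift [ 0.161 -0.    -0.011]
0.15 shift [ 0.242 -0.001 -0.01 ]
0.2 shift [ 0.323 -0.001 -0.006]
```

>>> move_arm([
  [0.04,0,-0.005,0,0,0,-0.6],
  [0.08,0,-0.008,0,0,0,-0.6],
  [0.08,0,-0.008,0,0,0,-0.6],
])

```text
t: 6.85
tool_pos: [0.5916, 0.0641, 0.2596]
orientation: [-3.127, 0.306, 0.001]
force: [-1.6, 2.7, -3.2]
opening: 0.0398
```

```bash
python3 - <<'E'
from h import *
hood([.05,.1,.15,.2])
E
```

```text
t 6.85 theta 1.343 rad 0.1619 side 0.0023 Ft -2.33 Fr -3.06 Fy 2.32 op 0.0398 T [0.54 0.41 0.01] q [0.02 0.1  1.44 0.   1.6  1.79]
0.05 shift [ 0.081 -0.    -0.003]
0.1 shift [ 0.162 -0.    -0.003]
0.15 shift [ 0.243 -0.001  0.002]
0.2 shift [ 0.323 -0.001  0.01 ]
```

>>> move_arm([
  [0.04,0,-0.002,0,0,0,-0.6],
  [0.08,0,-0.003,0,0,0,-0.6],
  [0.08,0,-0.003,0,0,0,-0.6],
])

```text
t: 7.15
tool_pos: [0.5996, 0.0626, 0.26]
orientation: [-3.127, 0.306, 0.0]
force: [-2.0, 3.2, -3.7]
opening: 0.0396
```

```bash
python3 - <<'E'
from h import *
hood([.05,.1,.15,.2])
E
```

```text
t 7.15 theta 1.393 rad 0.1620 side 0.0023 Ft -2.62 Fr -3.64 Fy 2.76 op 0.0396 T [0.58 0.41 0.03] q [0.02 0.12 1.42 0.   1.6  1.78]
0.05 shift [ 0.081 -0.     0.001]
0.1 shift [ 0.162 -0.     0.005]
0.15 shift [ 0.242 -0.001  0.014]
0.2 shift [ 0.322 -0.001  0.027]
```

>>> move_arm([
  [0.04,0,0.005,0,0,0,-0.6],
  [0.08,0,0.008,0,0,0,-0.6],
  [0.08,0,0.008,0,0,0,-0.6],
])

```text
t: 7.45
tool_pos: [0.6077, 0.0609, 0.26]
orientation: [-3.127, 0.306, -0.002]
force: [-1.6, 2.4, -0.3]
opening: 0.0396
```

```bash
python3 - <<'E'
from h import *
hood([.05,.1,.15,.2])
E
```

```text
t 7.45 theta 1.445 rad 0.1621 side 0.0022 Ft -2.02 Fr -0.36 Fy 2.09 op 0.0396 T [ 0.43  0.5  -0.03] q [ 0.02  0.14  1.4  -0.    1.6   1.78]
0.05 shift [ 0.081 -0.     0.005]
0.1 shift [ 0.161 -0.     0.014]
0.15 shift [ 0.241 -0.001  0.027]
0.2 shift [ 0.321 -0.001  0.044]
```

>>> move_arm([
  [0.04,0,0.005,0,0,0,-0.6],
  [0.08,0,0.008,0,0,0,-0.6],
  [0.08,0,0.008,0,0,0,-0.6],
])

```text
t: 7.75
tool_pos: [0.6158, 0.0593, 0.2595]
orientation: [-3.127, 0.306, -0.003]
force: [-1.6, 2.5, 5.1]
opening: 0.04
```

```bash
python3 - <<'E'
from h import *
hood([.05,.1,.15,.2])
E
```

```text
t 7.75 theta 1.496 rad 0.1621 side 0.0022 Ft -2.51 Fr 4.94 Fy 2.17 op 0.0400 T [ 0.35  0.48 -0.02] q [ 0.01  0.17  1.38 -0.    1.6   1.78]
0.05 shift [ 0.081 -0.     0.009]
0.1 shift [ 0.161 -0.     0.022]
0.15 shift [ 0.24  -0.001  0.039]
0.2 shift [ 0.318 -0.001  0.06 ]
```

>>> move_arm([
  [0.04,0,-0.004,0,0,0,-0.6],
  [0.08,0,0,0,0,0,-0.6],
  [0.08,0,0,0,0,0,-0.6],
])

```text
t: 8.05
tool_pos: [0.6233, 0.0578, 0.2588]
orientation: [3.127, -0.306, 0.001]
force: [-0.8, 1.1, 4.6]
opening: 0.0395
```

```bash
python3 - <<'E'
from h import *
hood([.05,.1,.15,.2])
E
```

```text
t 8.05 theta 1.543 rad 0.1622 side 0.0021 Ft -1.56 Fr 4.42 Fy 0.96 op 0.0395 T [0.3  0.46 0.05] q [ 0.01  0.19  1.35 -0.    1.6   1.78]
0.05 shift [ 0.08  -0.     0.013]
0.1 shift [ 0.159 -0.     0.029]
0.15 shift [ 0.238 -0.001  0.05 ]
0.2 shift [ 0.315 -0.001  0.075]
```

>>> move_arm([
  [0.04,0,0.008,0,0,0,-0.6],
  [0.08,0,0.012,0,0,0,-0.6],
  [0.08,0,0.012,0,0,0,-0.6],
])

```text
t: 8.35
tool_pos: [0.6311, 0.0563, 0.2576]
orientation: [-3.127, 0.306, -0.001]
force: [-1.2, 1.4, 4.7]
opening: 0.0393
```

```bash
python3 - <<'E'
from h import *
hood([.05,.1,.15,.2])
E
```

```text
t 8.35 theta 1.593 rad 0.1623 side 0.0021 Ft -2.23 Fr 4.34 Fy 1.16 op 0.0393 T [ 0.33  0.48 -0.01] q [ 0.01  0.21  1.33 -0.    1.6   1.77]
0.05 shift [ 0.079 -0.     0.017]
0.1 shift [ 0.158 -0.     0.037]
0.15 shift [ 0.235 -0.001  0.062]
0.2 shift [ 0.311 -0.001  0.09 ]
```

>>> move_arm([
  [0.04,0,0.004,0,0,0,-0.6],
  [0.08,0,0.012,0,0,0,-0.6],
  [0.08,0,0.012,0,0,0,-0.6],
])

```text
t: 8.65
tool_pos: [0.6384, 0.0548, 0.2562]
orientation: [3.127, -0.306, -0.002]
force: [-5.2, 0.7, 6.3]
opening: 0.0396
```

```bash
python3 - <<'E'
from h import *
hood([.05,.1,.15,.2])
E
```

```text
t 8.65 theta 1.640 rad 0.1624 side 0.0020 Ft -6.51 Fr 4.97 Fy -0.25 op 0.0396 T [0.36 1.13 0.  ] q [0.01 0.23 1.31 0.   1.6  1.77]
0.05 shift [ 0.079 -0.     0.02 ]
0.1 shift [ 0.156 -0.     0.045]
0.15 shift [ 0.232 -0.001  0.073]
0.2 shift [ 0.307 -0.001  0.104]
```

>>> move_arm([
  [0.04,0,0.008,0,0,0,-0.6],
  [0.08,0,0.02,0,0,0,-0.6],
  [0.08,0,0.02,0,0,0,-0.6],
])

```text
t: 8.95
tool_pos: [0.6467, 0.0531, 0.2541]
orientation: [3.127, -0.306, -0.0]
force: [-2.2, 1.1, 5.6]
opening: 0.0395
```

```bash
python3 - <<'E'
from h import *
hood([.05,.1,.15,.2])
E
```

```text
t 8.95 theta 1.693 rad 0.1625 side 0.0020 Ft -3.79 Fr 4.68 Fy 0.66 op 0.0395 T [0.31 0.74 0.01] q [ 0.    0.25  1.29 -0.    1.6   1.77]
0.05 shift [ 0.077 -0.     0.025]
0.1 shift [ 0.154 -0.     0.053]
0.15 shift [ 0.228 -0.001  0.085]
0.2 shift [ 0.301 -0.001  0.121]
```

>>> move_arm([
  [0.03,0,0.01,0,0,0,-0.6],
  [0.06,0,0.02,0,0,0,-0.6],
  [0.06,0,0.02,0,0,0,-0.6],
])

```text
t: 9.25
tool_pos: [0.6529, 0.0518, 0.2522]
orientation: [3.126, -0.306, 0.001]
force: [-0.6, 0.5, 4.5]
opening: 0.0397
```

```bash
python3 - <<'E'
from h import *
hood([.05,.1])
E
```

```text
t 9.25 theta 1.734 rad 0.1626 side 0.0019 Ft -2.13 Fr 4.06 Fy 0.41 op 0.0397 T [ 0.21  0.39 -0.02] q [ 0.    0.27  1.27 -0.    1.6   1.77]
0.05 shift [ 0.076 -0.     0.028]
0.1 shift [ 0.151 -0.     0.059]
```

>>> move_arm([
  [0.03,0,0.01,0,0,0,-0.6],
  [0.05,0,0.02,0,0,0,-0.6],
  [0.05,0,0.02,0,0,0,-0.6],
])

```text
t: 9.55
tool_pos: [0.6581, 0.0509, 0.2504]
orientation: [3.127, -0.306, 0.003]
force: [0.9, 0.3, 5.5]
opening: 0.0393
```

```bash
python3 - <<'E'
from h import *
hood([.05,.1])
E
```

```text
t 9.55 theta 1.768 rad 0.1627 side 0.0020 Ft -1.12 Fr 5.45 Fy 0.51 op 0.0393 T [0.14 0.14 0.  ] q [-0.    0.28  1.26 -0.    1.6   1.77]
0.05 shift [ 0.075 -0.     0.03 ]
0.1 shift [ 0.149 -0.     0.065]
```

>>> move_arm([
  [0.02,0,0.006,0,0,0,-0.6],
  [0.04,0,0.012,0,0,0,-0.6],
  [0.04,0,0.012,0,0,0,-0.6],
])

```text
t: 9.85
tool_pos: [0.6618, 0.0501, 0.2491]
orientation: [3.126, -0.306, 0.002]
force: [2.9, -0.3, 4.8]
opening: 0.0396
```

```bash
python3 - <<'E'
from h import *
hood([.05,.1])
E
```

```text
t 9.85 theta 1.792 rad 0.1628 side 0.0019 Ft 0.89 Fr 5.51 Fy 0.22 op 0.0396 T [-0.01 -0.02  0.04] q [-0.    0.29  1.25 -0.    1.6   1.76]
0.05 shift [ 0.075 -0.     0.032]
0.1 shift [ 0.148 -0.     0.068]
```

>>> move_arm([
  [0.02,0,0.006,0,0,0,-0.6],
  [0.03,0,0.012,0,0,0,-0.6],
  [0.03,0,0.012,0,0,0,-0.6],
])

```text
t: 10.15
tool_pos: [0.6645, 0.0496, 0.248]
orientation: [3.127, -0.306, 0.002]
force: [1.6, -0.5, 4.6]
opening: 0.0392
```

```bash
python3 - <<'E'
from h import *
hood([.05,.1])
E
```

```text
t 10.15 theta 1.811 rad 0.1628 side 0.0019 Ft -0.23 Fr 4.91 Fy -0.14 op 0.0392 T [-0.01 -0.19  0.02] q [-0.    0.3   1.24 -0.    1.6   1.76]
0.05 shift [ 0.074 -0.     0.034]
0.1 shift [ 0.146 -0.     0.071]
```

>>> move_arm([
  [0.02,0,0.006,0,0,0,-0.6],
  [0.04,0,0.015,0,0,0,-0.6],
  [0.04,0,0.015,0,0,0,-0.6],
])

```text
t: 10.45
tool_pos: [0.6683, 0.0488, 0.2463]
orientation: [3.127, -0.306, 0.001]
force: [2.0, -1.0, 4.4]
opening: 0.0396
```

```bash
python3 - <<'E'
from h import *
hood([.05,.1])
w=cam("wrist"); cv2.imwrite("pics/w7.png",w["frame"][:,:,::-1])
hood()
E
```

```text
t 10.45 theta 1.837 rad 0.1628 side 0.0019 Ft 0.13 Fr 4.89 Fy -0.56 op 0.0396 T [-0.15 -0.24  0.05] q [-0.    0.31  1.23 -0.    1.6   1.76]
0.05 shift [ 0.073 -0.     0.036]
0.1 shift [ 0.145 -0.     0.075]
t 10.50 theta 1.836 rad 0.1628 side 0.0019 Ft 1.22 Fr 5.27 Fy -0.83 op 0.0397 T [-0.15 -0.25  0.  ] q [-0.    0.31  1.23 -0.    1.6   1.76]
```

View pics/w7.png

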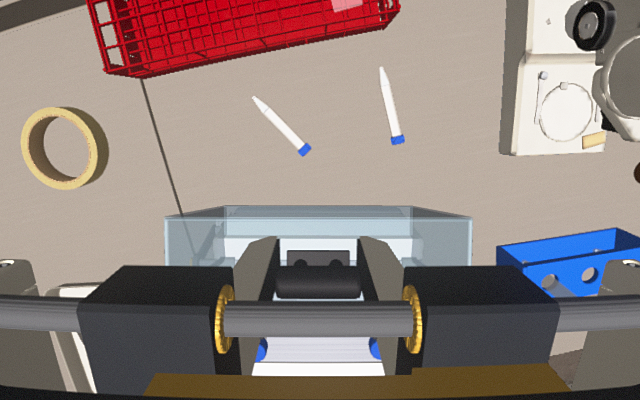

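>>> move_arm([
  [0.02,0,0.006,0,0,0,-0.6],
  [0.035,0,0.016,0,0,0,-0.6],
  [0.035,0,0.016,0,0,0,-0.6],
])

```text
t: 10.8
tool_pos: [0.671, 0.0483, 0.2451]
orientation: [3.127, -0.306, -0.001]
force: [-2.7, -1.0, 6.9]
opening: 0.0392
```

```bash
python3 - <<'E'
from h import *
hood([.05,.1])
E
```

```text
t 10.80 theta 1.855 rad 0.1629 side 0.0019 Ft -5.23 Fr 5.19 Fy -1.47 op 0.0392 T [-0.09  0.62  0.03] q [-0.    0.32  1.22 -0.    1.6   1.76]
0.05 shift [ 0.073 -0.     0.037]
0.1 shift [ 0.143 -0.     0.077]
```

>>> move_arm([
  [0.02,0,0.006,0,0,0,-0.6],
  [0.03,0,0.014,0,0,0,-0.6],
  [0.03,0,0.014,0,0,0,-0.6],
])

```text
t: 11.1
tool_pos: [0.6733, 0.0478, 0.2439]
orientation: [3.126, -0.306, -0.003]
force: [-6.2, -1.9, 10.5]
opening: 0.0396
```

```bash
python3 - <<'E'
from h import *
hood([.05,.1])
E
```

```text
t 11.10 theta 1.871 rad 0.1629 side 0.0018 Ft -9.81 Fr 6.83 Fy -3.08 op 0.0396 T [-0.08  1.3  -0.02] q [-0.01  0.33  1.21 -0.    1.6   1.76]
0.05 shift [ 0.072 -0.     0.038]
0.1 shift [ 0.142 -0.     0.079]
```

>>> move_arm([
  [-0.02,0,-0.015,0,0,0,-0.6],
  [-0.03,0,-0.025,0,0,0,-0.6],
  [-0.03,0,-0.025,0,0,0,-0.6],
])

```text
t: 11.4
tool_pos: [0.6707, 0.0484, 0.2453]
orientation: [3.126, -0.306, -0.003]
force: [-3.1, -2.0, 2.5]
opening: 0.0393
```

```bash
python3 - <<'E'
from h import *
hood()
E
```

```text
t 11.40 theta 1.853 rad 0.1629 side 0.0019 Ft -3.46 Fr 1.13 Fy -2.57 op 0.0393 T [-0.12  0.54  0.07] q [-0.    0.32  1.22 -0.    1.6   1.76]
```

>>> move_arm([
  [-0.03,0,-0.025,0,0,0,-0.2],
  [-0.03,0,-0.025,0,0,0,0],
  [-0.03,0,-0.025,0,0,0,0.2],
  [-0.03,0,-0.025,0,0,0,0.2],
])

```text
t: 11.8
tool_pos: [0.6685, 0.0491, 0.2484]
orientation: [-3.126, 0.306, -0.0]
force: [-0.0, 0.5, -0.0]
opening: 0.0549
```

```bash
python3 - <<'E'
from h import *
hood()
w=cam("wrist"); cv2.imwrite("pics/w8.png",w["frame"][:,:,::-1])
E
```

```text
t 11.80 theta 1.832 rad 0.1648 side 0.0022 Ft -0.10 Fr -0.06 Fy 0.46 op 0.0549 T [ 0.06  0.04 -0.01] q [-0.    0.31  1.23  0.    1.6   1.76]
```

View pics/w8.png

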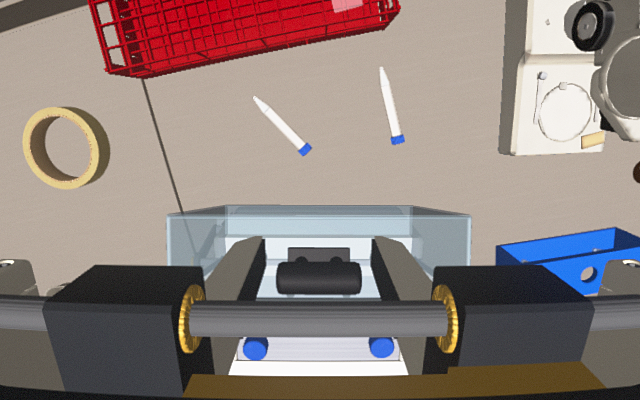

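>>> move_arm([
  [-0.02,0,-0.15,0,0,0,0.2],
  [-0.02,0,-0.5,0,0,0,0.2],
  [-0.02,0,-0.7,0,0,0,0.2],
  [-0.02,0,-0.7,0,0,0,0.2],
  [-0.02,0,-0.7,0,0,0,0.2],
  [-0.02,0,-0.7,0,0,0,0.2],
  [-0.02,0,-0.7,0,0,0,0.2],
])

```text
t: 12.55
tool_pos: [0.6657, 0.0493, 0.3166]
orientation: [3.126, -0.306, -0.004]
force: [-0.1, -0.6, -0.6]
opening: 0.056
```

```bash
python3 - <<'E'
from h import *
hood()
t=cam("top"); cv2.imwrite("pics/t2.png",t["frame"][:,:,::-1])
w=cam("wrist"); cv2.imwrite("pics/w9.png",w["frame"][:,:,::-1])
tgt([.500,-.192,.22],np.pi/2-.192)
E
```

```text
t 12.55 theta 1.699 rad 0.2280 side 0.0019 Ft 0.15 Fr -0.61 Fy -0.63 op 0.0560 T [ 0.03  0.01 -0.03] q [-0.    0.3   1.11 -0.    1.73  1.76]
t 12.65 pos [0.6659 0.0493 0.317 ] shift [-1.158  2.689  0.974] turn [ 0.0001  0.0007 -0.001 ] F [0.06 0.3  0.51] T [0.04 0.01 0.02] op 0.0557 q [-0.    0.3   1.11  0.    1.73  1.76]
```

View pics/t2.png

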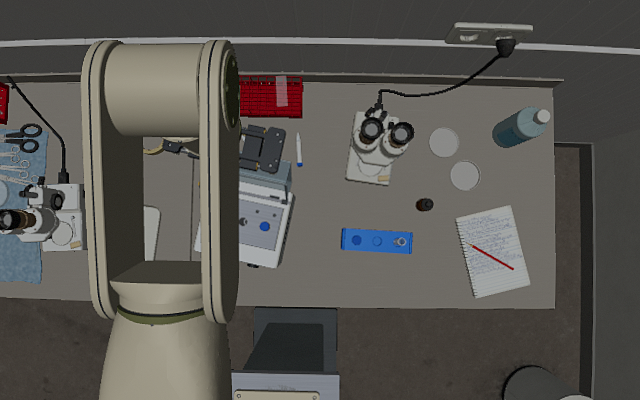

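View pics/w9.png

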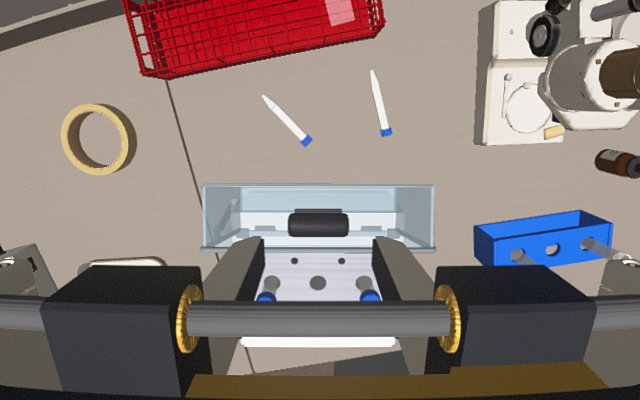

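>>> move_arm([
  [-0.3,0.3,0,0,0,0,0.2],
  [-0.5,0.7,0,0,0,0,0.2],
  [-0.7,1,0,0,0,0,0.2],
])

```text
t: 12.95
tool_pos: [0.5769, -0.0364, 0.3173]
orientation: [3.126, -0.305, -0.002]
force: [-0.1, -0.4, 1.0]
opening: 0.0556
```

>>> move_arm([
  [-0.3,0.3,0.1,0,0,0,0.2],
  [-0.5,0.7,0.3,0,0,0,0.2],
  [-0.9,1,0.6,0,0,0,0.2],
  [-0.9,1,0.6,0,0,0,0.2],
])

```text
t: 13.35
tool_pos: [0.4647, -0.1164, 0.2523]
orientation: [-3.125, 0.31, 0.016]
force: [-0.1, -0.9, -1.4]
opening: 0.0557
```

```bash
python3 - <<'E'
from h import *
tgt([.500,-.192,.22],np.pi/2-.192)
w=cam("wrist"); w=cam("wrist"); cv2.imwrite("pics/w10.png",w["frame"][:,:,::-1])
print(proj(w,[[.5003,-.189,.132],[.498,-.292,.13],[.496,-.2443,.064]]))
tgt([.500,-.192,.22],np.pi/2-.192)
E
```

```text
t 13.35 pos [ 0.4647 -0.1164  0.2523] shift [0.498 0.672 0.318] turn [-0.0002  0.0033 -0.0019] F [-0.13 -0.87 -1.37] T [0.13 0.07 0.01] op 0.0557 q [-0.35 -0.2   1.75 -0.    1.6   1.42]
[[395.42361448 138.38609383]
 [516.07596975 117.7948404 ]
 [435.12351574 125.56258705]]
t 13.45 pos [ 0.4691 -0.1161  0.257 ] shift [0.452 0.684 0.369] turn [-0.0002  0.0007 -0.0016] F [-0.07 -0.01  0.15] T [ 0.06 -0.02  0.02] op 0.0556 q [-0.35 -0.2   1.74  0.    1.6   1.42]
```

View pics/w10.png

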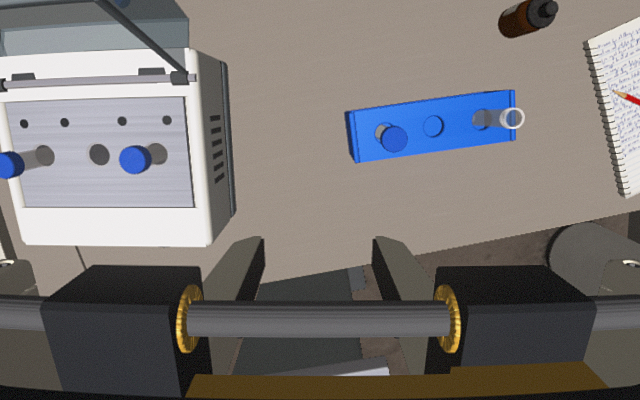

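>>> move_arm([
  [0.25,0.35,0.1,0,0,0,0.2],
  [0.45,0.655,0.3,0,0,0,0.2],
  [0.45,0.655,0.7,0,0,0,0.2],
  [0.45,0.655,0.9,0,0,0,0.2],
  [0.45,0.655,0.9,0,0,0,0.2],
])

```text
t: 13.95
tool_pos: [0.5021, -0.1878, 0.1658]
orientation: [-3.125, 0.305, 0.006]
force: [-0.9, 0.2, 0.9]
opening: 0.0557
```

```bash
python3 - <<'E'
from h import *
w=cam("wrist"); w=cam("wrist"); cv2.imwrite("pics/w11.png",w["frame"][:,:,::-1])
print(proj(w,[[.5003,-.189,.132],[.498,-.292,.13],[.496,-.2443,.064]]))
tgt([.5003,-.189,.108],np.pi/2-.192)
E
```

```text
[[318.97972137 233.3570504 ]
 [482.35381203 205.15117334]
 [387.08721502 195.61385039]]
t 14.05 pos [ 0.5037 -0.1886  0.1699] shift [-0.034  0.011  0.619] turn [ 0.0001 -0.0005 -0.0006] F [-0.3  -1.94 -0.2 ] T [ 0.05  0.   -0.  ] op 0.0559 q [-0.45 -0.01  1.73  0.    1.43  1.31]
```

View pics/w11.png

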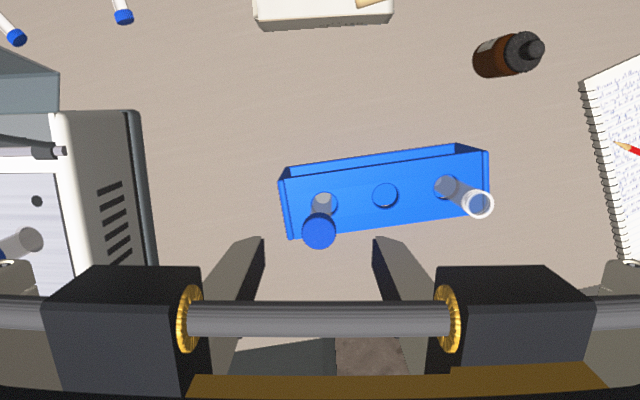

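>>> move_arm([
  [-0.025,0.01,0.25,0,0,0,0.1],
  [-0.025,0.01,0.5,0,0,0,0],
  [-0.025,0.01,0.62,0,0,0,0],
  [-0.025,0.01,0.62,0,0,0,0],
])

```text
t: 14.45
tool_pos: [0.4996, -0.1889, 0.1064]
orientation: [-3.126, 0.305, 0.001]
force: [-0.8, -0.1, -0.3]
opening: 0.0467
```

```bash
python3 - <<'E'
from h import *
w=cam("wrist"); cv2.imwrite("pics/w12.png",w["frame"][:,:,::-1])
tgt([.5003,-.189,.108],np.pi/2-.192)
E
```

```text
t 14.5 pos [ 0.5002 -0.1893  0.1075] shift [ 0.    -0.003 -0.005] turn [ 0.     -0.0003 -0.0008] F [0.95 0.11 0.74] T [0.06 0.03 0.01] op 0.0466 q [-0.46  0.04  1.8   0.    1.31  1.31]
```

View pics/w12.png

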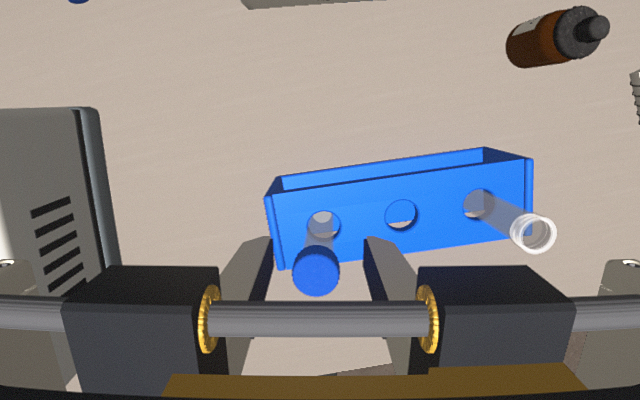

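>>> move_arm([
  [0,0,0,0,0,0,-0.3],
  [0,0,0,0,0,0,-0.7],
  [0,0,0,0,0,0,-0.9],
  [0,0,0,0,0,0,-0.9],
  [0,0,0,0,0,0,-0.9],
  [0,0,0,0,0,0,-0.9],
], squeeze=15)

```text
t: 15.1
tool_pos: [0.4998, -0.1895, 0.1069]
orientation: [3.126, -0.306, 0.001]
force: [0.3, -0.2, 3.5]
opening: 0.0214
```

```bash
python3 - <<'E'
from h import *
tgt([.5003,-.189,.25],np.pi/2-.192)
E
```

```text
t 15.1 pos [ 0.4998 -0.1895  0.1069] shift [ 0.005 -0.006 -1.431] turn [ 0.0001 -0.0003 -0.001 ] F [ 0.34 -0.2   3.55] T [-0.02  0.11 -0.01] op 0.0214 q [-0.46  0.04  1.8  -0.    1.31  1.31]
```

>>> move_arm([
  [0,0,-0.2,0,0,0,-0.9],
  [0,0,-0.5,0,0,0,-0.9],
  [0,0,-0.8,0,0,0,-0.9],
  [0,0,-1,0,0,0,-0.9],
])

```text
t: 15.5
tool_pos: [0.4999, -0.1895, 0.2085]
orientation: [3.126, -0.306, 0.003]
force: [1.1, 0.4, 0.0]
opening: 0.0218
```

>>> move_arm([
  [0,0,-0.4,0,0,0,-0.9],
  [0,0,-0.8,0,0,0,-0.9],
  [0,0,-0.9,0,0,0,-0.9],
])

```text
t: 15.8
tool_pos: [0.501, -0.1901, 0.3017]
orientation: [3.124, -0.306, 0.011]
force: [0.6, 0.2, 1.3]
opening: 0.0217
```

```bash
python3 - <<'E'
from h import *
t=cam("top"); w=cam("wrist"); cv2.imwrite("pics/w13.png",w["frame"][:,:,::-1]);crop(t,180,100,480,300,2.5,"t3.png")
tgt([.5378,.0723,.29],np.pi/2-.192)
E
```

```text
t 15.9 pos [ 0.5004 -0.1898  0.2985] shift [-0.141 -2.644  0.082] turn [ 0.0003 -0.0012 -0.001 ] F [ 0.33 -0.83  0.55] T [0.05 0.02 0.03] op 0.0217 q [-0.46 -0.07  1.55  0.    1.66  1.31]
```

View pics/w13.png

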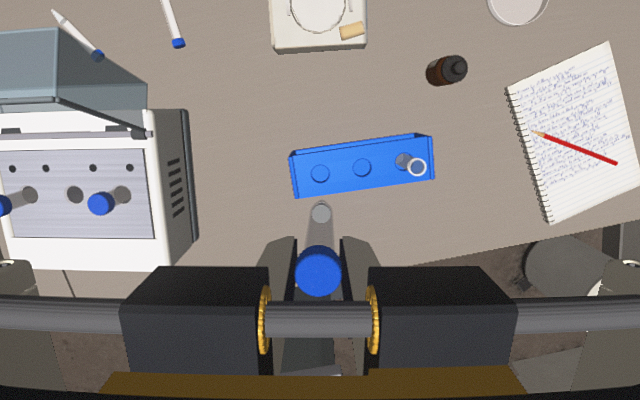

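View pics/t3.png

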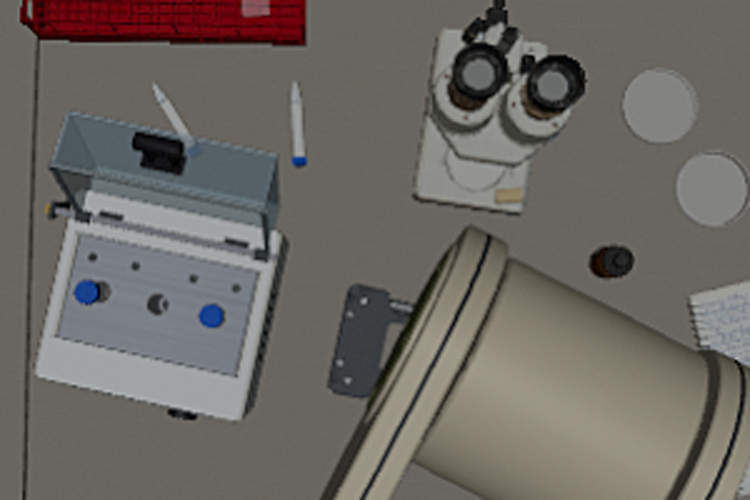

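>>> move_arm([
  [0,-0.3,0,0,0,0,-0.9],
  [0,-0.7,0,0,0,0,-0.9],
  [0,-1,0,0,0,0,-0.9],
])

```text
t: 16.2
tool_pos: [0.5179, -0.0895, 0.2934]
orientation: [-3.125, 0.307, 0.006]
force: [0.7, -0.0, -0.2]
opening: 0.022
```

>>> move_arm([
  [0,-0.4,0,0,0,0,-0.9],
  [0,-0.8,0,0,0,0,-0.9],
  [0,-1,0,0,0,0,-0.9],
  [0,-1,0,0,0,0,-0.9],
])

```text
t: 16.6
tool_pos: [0.5374, 0.0096, 0.2934]
orientation: [-3.126, 0.3, 0.007]
force: [0.1, -0.4, -0.2]
opening: 0.0218
```

```bash
python3 - <<'E'
from h import *
w=cam("wrist"); w=cam("wrist"); cv2.imwrite("pics/w14.png",w["frame"][:,:,::-1])
tgt([.5378,.0723,.25],np.pi/2-.192)
print(proj(w,[[.5378,.0723,.113]]+[list(np.array([.5378,.0723,.159])+HY*s) for s in (.055,-.055)]))
E
```

```text
t 16.7 pos [0.5374 0.007  0.2941] shift [-0.12  -0.642  0.441] turn [ 0.0003  0.001  -0.0006] F [-0.62 -0.26 -0.33] T [ 0.04 -0.05 -0.03] op 0.0219 q [-0.08 -0.06  1.54 -0.    1.66  1.68]
[[255.70233128 191.14564807]
 [186.95550076 203.53252472]
 [307.86854777 203.51807574]]
```

View pics/w14.png

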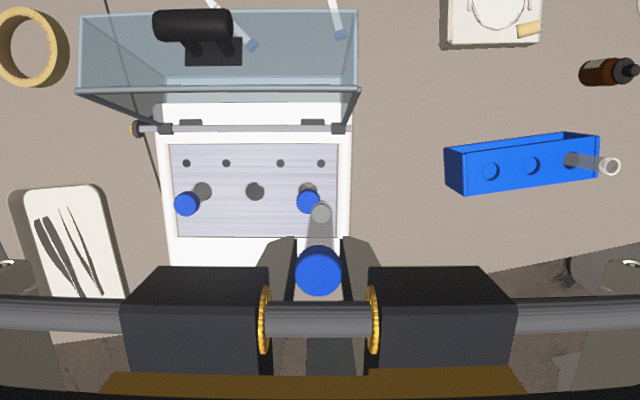

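>>> move_arm([
  [-0.12,-0.35,0,0,0,0,-0.9],
  [-0.12,-0.6,0,0,0,0,-0.9],
  [-0.12,-0.64,0,0,0,0,-0.9],
  [-0.12,-0.64,0,0,0,0,-0.9],
  [-0.12,-0.64,0.2,0,0,0,-0.9],
  [-0.12,-0.64,0.44,0,0,0,-0.9],
  [-0.12,-0.64,0.44,0,0,0,-0.9],
  [-0.12,-0.64,0.44,0,0,0,-0.9],
])

```text
t: 17.5
tool_pos: [0.5384, 0.0707, 0.2521]
orientation: [3.126, -0.308, -0.002]
force: [-0.2, -0.4, 0.6]
opening: 0.022
```

```bash
python3 - <<'E'
from h import *
w=cam("wrist"); w=cam("wrist"); cv2.imwrite("pics/w15.png",w["frame"][:,:,::-1]); crop(w,240,140,400,300,4,"w15c.png")
tgt([.5378,.0723,.22],np.pi/2-.192)
s=read_state(); Rc=R.from_rotvec(s["orientation"]).as_matrix(); p=s["tool_pos"]
print(proj(w,[[.5378,.0723,.113],p+Rc[:,2]*.101,p-Rc[:,2]*.025]+[list(np.array([.5378,.0723,.159])+HY*s) for s in (.055,-.055)]))
E
```

```text
t 17.6 pos [0.5394 0.0713 0.2538] shift [-0.019 -0.007  0.338] turn [-0.0001 -0.0006 -0.0013] F [ 0.29 -0.12 -0.66] T [ 0.05 -0.    0.  ] op 0.0216 q [ 0.04 -0.04  1.6  -0.    1.58  1.8 ]
[[315.87635937 191.61220579]
 [316.49059789 201.20151974]
 [315.68364004 276.91111427]
 [245.3059483  206.01972648]
 [385.91967726 205.48323792]]
```

View pics/w15.png

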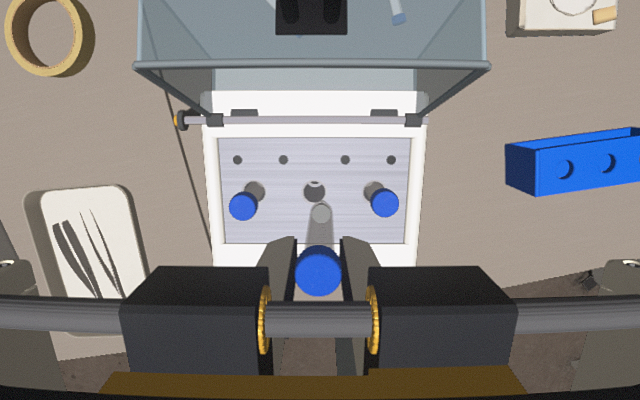

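View pics/w15c.png

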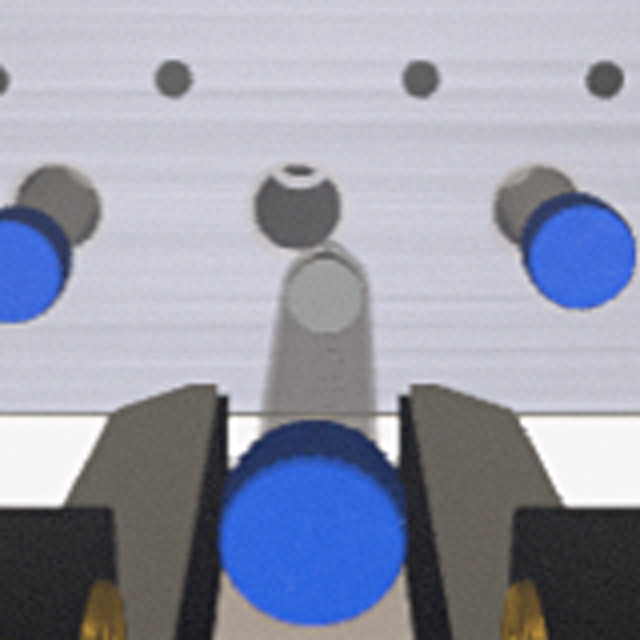

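```bash
python3 - <<'E'
from h import *
w=cam("wrist"); w=cam("wrist"); crop(w,240,140,400,300,4,"w16c.png")
s=read_state(); p=s["tool_pos"]; print(p,s["orientation"],s["t"])
f=lambda a:(np.array(a,float)+.5)/4-.5+[240,140]
np.savez("w16.npz",**{k:w[k] for k in("K","k1","Rm","C","tvec")})
loc=lambda P:((P-[.5378,.0723,0])@np.c_[HX,HY]).round(4)
print("well",loc(unproj(w,f([(297,207)]),.113)),"tip",loc(unproj(w,f([(325,252)]),p[2]-.1)),"cap",loc(unproj(w,f([(313,533)]),p[2]+.025)),"tcp",loc(p[None]))
E
```

```text
[0.53956575 0.07161157 0.25389597] [-3.12638621  0.30665266 -0.00349612] 17.7
well [[0.0007 0.0025]] tip [[ 0.0014 -0.0036]] cap [[ 0.0038 -0.0012]] tcp [[ 0.0019 -0.0003]]
```

View pics/w16c.png

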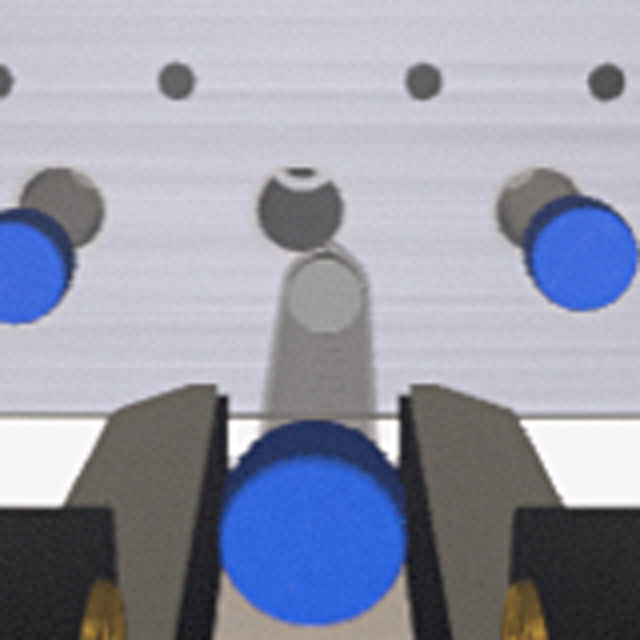

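>>> move_arm([
  [-0.01,-0.045,0,0,0,0,-0.9],
  [-0.01,-0.045,0.1,0,0,0,-0.9],
  [-0.01,-0.045,0.25,0,0,0,-0.9],
  [-0.01,-0.045,0.34,0,0,0,-0.9],
  [-0.01,-0.045,0.34,0,0,0,-0.9],
  [-0.01,-0.045,0.34,0,0,0,-0.9],
])

```text
t: 18.3
tool_pos: [0.5383, 0.0766, 0.2176]
orientation: [3.126, -0.306, -0.002]
force: [-0.7, -0.7, 0.6]
opening: 0.0216
```

```bash
python3 - <<'E'
from h import *
w=cam("wrist"); w=cam("wrist"); crop(w,240,140,400,300,4,"w17c.png"); cv2.imwrite("pics/w17.png",w["frame"][:,:,::-1])
hood(); print(read_state()["tool_pos"])
E
```

```text
t 18.40 theta 0.917 rad 0.1371 side 0.0045 Ft 0.41 Fr -0.59 Fy -0.44 op 0.0216 T [ 0.07 -0.03  0.01] q [ 0.05 -0.02  1.64 -0.    1.52  1.81]
[0.53895161 0.0766038  0.21874314]
```

View pics/w17c.png

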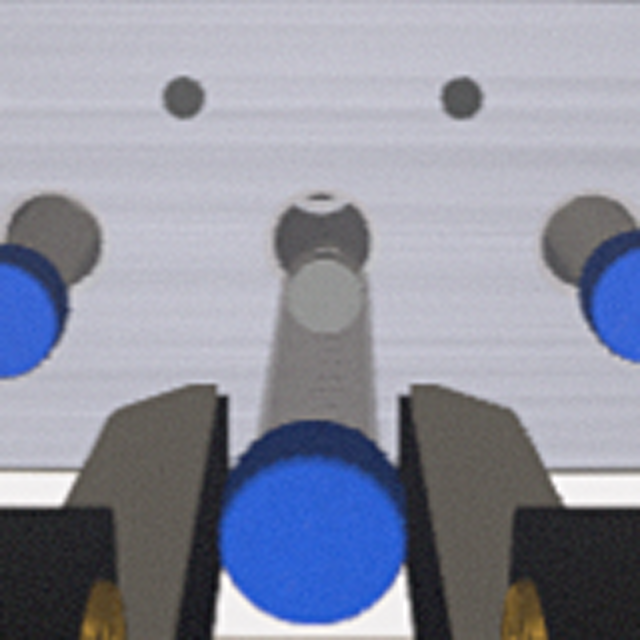

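View pics/w17.png

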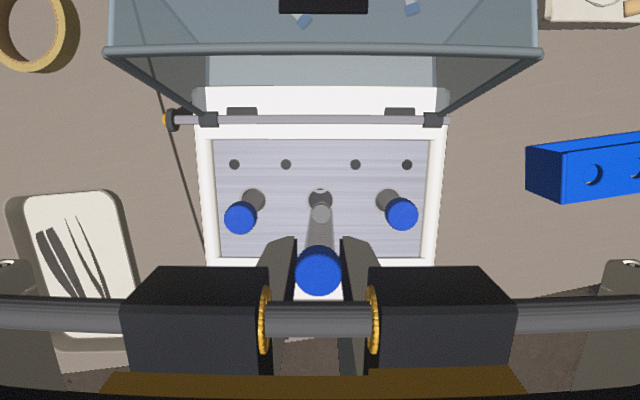

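```bash
python3 - <<'E'
from h import *
w=cam("wrist")
s=read_state(); p=s["tool_pos"]; print(p)
f=lambda a:(np.array(a,float)+.5)/4-.5+[240,140]
g=lambda a:((a-[240,140]+.5)*4-.5).round(1)
Rc=R.from_rotvec(s["orientation"]).as_matrix()
loc=lambda P:((P-[.5378,.0723,0])@np.c_[HX,HY]).round(4)
print("well",loc(unproj(w,f([(321,240)]),.113)),"tip",loc(unproj(w,f([(325,258)]),p[2]-.1)),"cap",loc(unproj(w,f([(313,530)]),p[2]+.025)),"tcp",loc(p[None]))
off=-HY*.003
for h in (.101,.076,.06,-.025): print(h,g(proj(w,[p+off+Rc[:,2]*h])))
print("screws",loc(unproj(w,f([(184,98),(462,98)]),.113)))
E
```

```text
[0.53906864 0.07659627 0.21895004]
well [[0.0006 0.0021]] tip [[-0.0015  0.0014]] cap [[0.0027 0.0038]] tcp [[0.0004 0.0045]]
0.101 [[324.3 247.1]]
0.076 [[325.5 283.9]]
0.06 [[326.3 311.4]]
-0.025 [[333.9 548.8]]
screws [[ 0.0298  0.0291]
 [ 0.0296 -0.0258]]
```

>>> move_arm([
  [0,0,0.1,0,0,0,-0.9],
  [0,0,0.2,0,0,0,-0.9],
  [0,0,0.3,0,0,0,-0.9],
  [0,0,0.3,0,0,0,-0.9],
  [0,0,0.3,0,0,0,-0.9],
])

```text
t: 18.95
tool_pos: [0.5383, 0.0766, 0.1876]
orientation: [3.126, -0.306, -0.002]
force: [-0.6, 0.4, -0.3]
opening: 0.0215
```

```bash
python3 - <<'E'
from h import *
w=cam("wrist"); crop(w,240,140,400,300,4,"w18c.png"); cv2.imwrite("pics/w18.png",w["frame"][:,:,::-1])
hood(); print(read_state()["tool_pos"])
E
```

```text
t 19.00 theta 0.785 rad 0.1114 side 0.0044 Ft 0.84 Fr 0.03 Fy -0.47 op 0.0214 T [ 0.02 -0.02 -0.02] q [ 0.05 -0.    1.68 -0.    1.46  1.81]
[0.53869172 0.07659225 0.18828   ]
```

View pics/w18c.png

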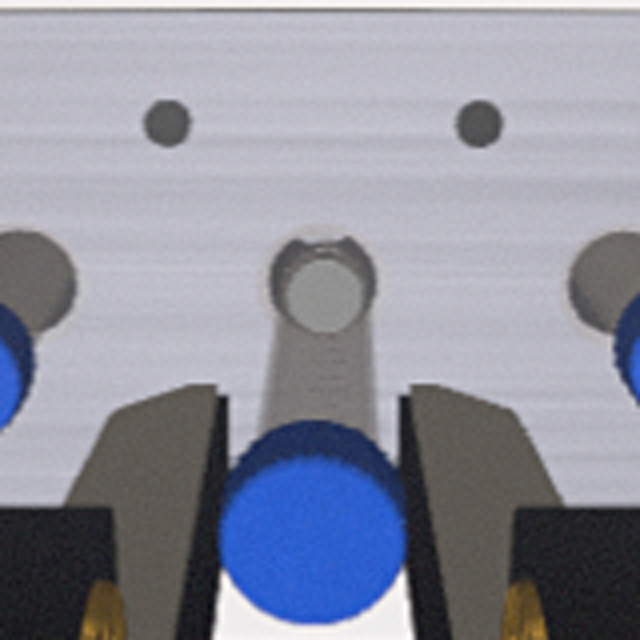

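View pics/w18.png

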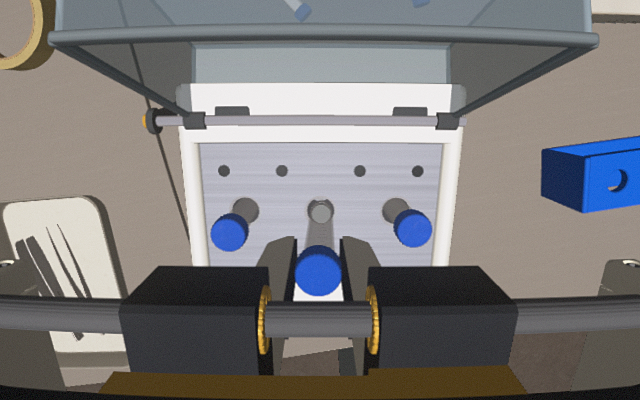

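>>> move_arm([
  [0,0,0.05,0,0,0,-0.9],
  [0,0,0.1,0,0,0,-0.9],
  [0,0,0.15,0,0,0,-0.9],
  [0,0,0.2,0,0,0,-0.9],
  [0,0,0.2,0,0,0,-0.9],
])

```text
t: 19.5
tool_pos: [0.5381, 0.0766, 0.1671]
orientation: [3.126, -0.306, -0.003]
force: [-0.0, -0.4, 0.1]
opening: 0.0219
```

```bash
python3 - <<'E'
from h import *
s=read_state();w=cam("wrist"); crop(w,240,140,400,300,4,"w19c.png"); print(s["tool_pos"],s["force"],s["wrist_torque"])
E
```

```text
[0.53807066 0.07656728 0.16713646] [-0.01936582 -0.36536678  0.14544303] [0.05191508 0.02361398 0.04623558]
```

View pics/w19c.png

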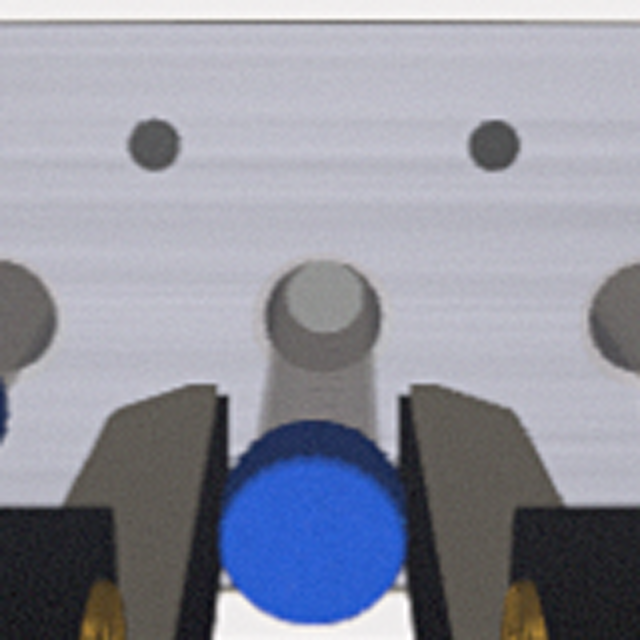

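>>> move_arm([
  [0,0,0.06,0,0,0,-0.9],
  [0,0,0.12,0,0,0,-0.9],
  [0,0,0.18,0,0,0,-0.9],
  [0,0,0.24,0,0,0,-0.9],
  [0,0,0.24,0,0,0,-0.9],
])

```text
t: 20.05
tool_pos: [0.5379, 0.0766, 0.1429]
orientation: [3.126, -0.306, -0.003]
force: [0.4, 1.0, 0.1]
opening: 0.0216
```

```bash
python3 - <<'E'
from h import *
s=read_state();w=cam("wrist"); cv2.imwrite("pics/w20.png",w["frame"][:,:,::-1]); print(s["tool_pos"],s["force"],s["wrist_torque"])
E
```

```text
[0.53789277 0.07656269 0.14288092] [0.36662002 1.02590883 0.05135061] [-0.05401085  0.06840713 -0.00081813]
```

View pics/w20.png

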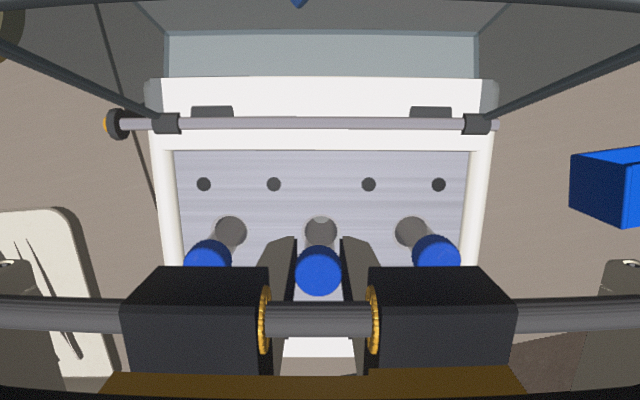

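>>> move_arm([
  [0,0,0.03,0,0,0,-0.9],
  [0,0,0.06,0,0,0,-0.9],
  [0,0,0.07,0,0,0,-0.9],
  [0,0,0.07,0,0,0,-0.9],
])

```text
t: 20.5
tool_pos: [0.5386, 0.0766, 0.1371]
orientation: [3.127, -0.306, -0.0]
force: [0.7, 0.4, -0.0]
opening: 0.0219
```

>>> move_arm([
  [0,0,0.01,0,0,0,-0.9],
  [0,0,0.02,0,0,0,-0.9],
  [0,0,0.02,0,0,0,-0.9],
])

```text
t: 20.8
tool_pos: [0.5387, 0.0766, 0.1352]
orientation: [3.127, -0.306, -0.0]
force: [-0.3, 0.1, -0.1]
opening: 0.0218
```

>>> move_arm([
  [0,0,0.01,0,0,0,-0.9],
  [0,0,0.02,0,0,0,-0.9],
  [0,0,0.02,0,0,0,-0.9],
])

```text
t: 21.1
tool_pos: [0.5392, 0.0766, 0.1339]
orientation: [-3.126, 0.306, -0.002]
force: [0.1, 0.3, 4.2]
opening: 0.0213
```

>>> move_arm([
  [0,0,0.01,0,0,0,-0.9],
  [0,0,0.01,0,0,0,-0.9],
])

```text
t: 21.3
tool_pos: [0.5398, 0.0766, 0.1336]
orientation: [-3.126, 0.306, -0.004]
force: [-0.1, -0.7, 7.6]
opening: 0.0215
```

>>> move_arm([
  [0,0,-0.015,0,0,0,-0.9],
  [0,0,-0.015,0,0,0,-0.4],
  [0,0,-0.015,0,0,0,-0.25],
  [0,0,-0.015,0,0,0,-0.25],
  [0,0,-0.015,0,0,0,-0.25],
])

```text
t: 21.8
tool_pos: [0.5385, 0.0766, 0.1335]
orientation: [3.127, -0.306, -0.001]
force: [0.3, -0.6, 0.2]
opening: 0.0353
```

```bash
python3 - <<'E'
from h import *
s=read_state();w=cam("wrist"); cv2.imwrite("pics/w21.png",w["frame"][:,:,::-1]); print(s["tool_pos"],s["force"],s["opening"])
E
```

```text
[0.53847175 0.0765882  0.13345949] [ 0.27711288 -0.64139127  0.17312042] 0.03532754590137656
```

View pics/w21.png

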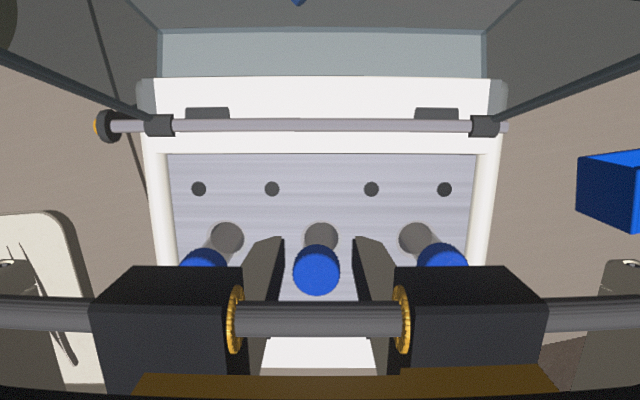

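Cap (316,270) is free between the fingers. Lift straight up, then clear toward the front.

>>> move_arm([
  [0,0,-0.15,0,0,0,-0.25],
  [0,0,-0.4,0,0,0,-0.25],
  [0,0,-0.8,0,0,0,-0.25],
  [0,0,-1,0,0,0,-0.25],
])

```text
t: 22.25
tool_pos: [0.54, 0.0767, 0.2388]
orientation: [-3.126, 0.306, -0.008]
force: [0.4, 0.2, 0.5]
opening: 0.0351
```

>>> move_arm([
  [-0.3,0.3,-0.3,0,0,0,-0.25],
  [-0.6,0.6,-0.5,0,0,0,-0.25],
  [-0.8,1,-0.5,0,0,0,-0.25],
])

```text
t: 22.55
tool_pos: [0.441, -0.006, 0.2888]
orientation: [-3.127, 0.303, -0.01]
force: [0.5, -1.2, 0.7]
opening: 0.035
```

>>> move_arm([
  [0,0.4,0,0,0,0,-0.25],
  [0,0.8,0,0,0,0,-0.25],
  [0,1,0,0,0,0,-0.25],
  [0,1,0,0,0,0,-0.25],
  [0,1,0,0,0,0,-0.25],
])

```text
t: 23.05
tool_pos: [0.4216, -0.104, 0.2847]
orientation: [-3.126, 0.308, -0.002]
force: [-0.4, 0.8, -0.3]
opening: 0.0348
```

```bash
python3 - <<'E'
from h import *
s=read_state();print(s["t"],s["tool_pos"],s["force"])
t=cam("top"); cv2.imwrite("pics/t4.png",t["frame"][:,:,::-1]); crop(t,180,140,310,280,5,"t4c.png")
f=lambda P:((proj(t,P)-[180,140]+.5)*5-.5).round(1)
print(f([np.array([.5378,.0723,.159])+HY*s for s in(.055,0,-.055)]))
w=cam("wrist"); cv2.imwrite("pics/w22.png",w["frame"][:,:,::-1])
E
```

```text
23.05 [ 0.4215747  -0.10404499  0.28474101] [-0.37581343  0.75180276 -0.33878709]
[[177.2 382.1]
 [297.5 408. ]
 [418.6 433.9]]
```

View pics/t4c.png

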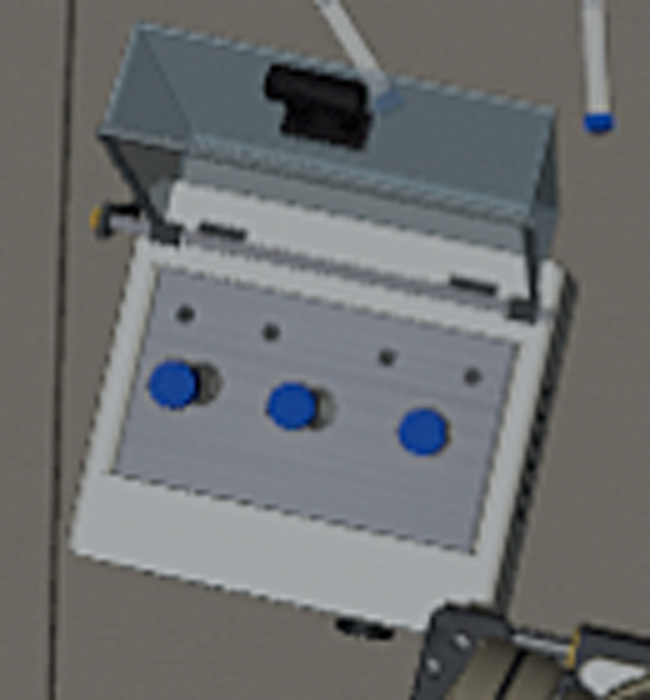

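View pics/t4.png

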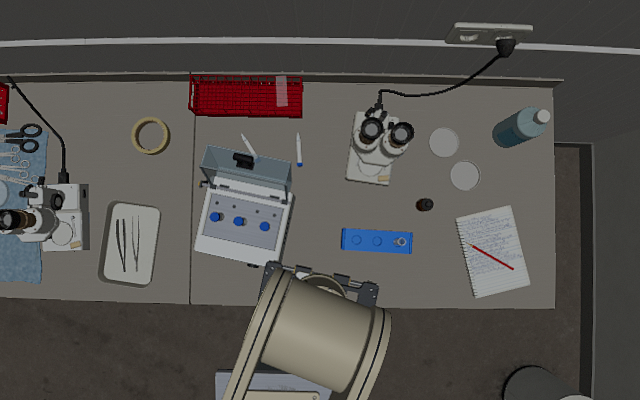

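View pics/w22.png

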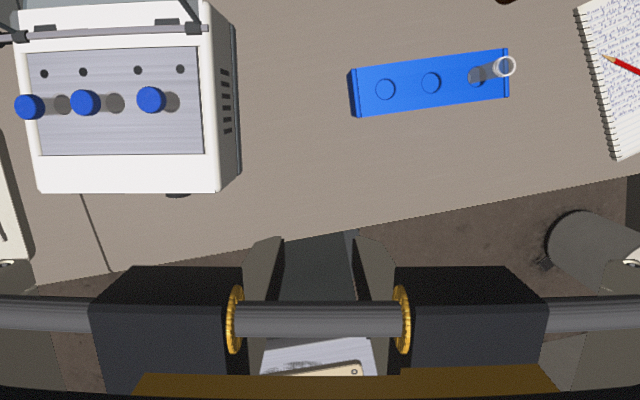

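```bash
cat > tri.py <<'E'
from h import *
from scipy.optimize import least_squares
def blobs(c):
    hsv=cv2.cvtColor(c["frame"],cv2.COLOR_RGB2HSV); m=cv2.inRange(hsv,(108,140,60),(128,255,255))
    n,l,st,ce=cv2.connectedComponentsWithStats(m); return [(ce[i].round(2),st[i][2:]) for i in range(1,n) if st[i][4]>25],m
t=cam("top"); w=cam("wrist"); w=cam("wrist")
bt,_=blobs(t); bw,m=blobs(w); print(bt);print(bw); print(read_state()["tool_pos"],read_state()["t"])
crop(w,0,60,200,140,4,"tri.png"); crop(t,200,200,280,240,8,"tri2.png")
E
python3 tri.py
```

```text
[(array([214.14, 216.54]), array([ 9, 10, 65], dtype=int32)), (array([238.  , 220.82]), array([ 9,  9, 66], dtype=int32)), (array([264.03, 225.94]), array([ 9,  9, 68], dtype=int32))]
[(array([423.85,  83.45]), array([ 162,   70, 7141], dtype=int32)), (array([149.14,  98.8 ]), array([ 26,  26, 515], dtype=int32)), (array([ 82.92, 101.35]), array([ 29,  26, 527], dtype=int32)), (array([ 28.39, 105.76]), array([ 31,  25, 586], dtype=int32))]
[ 0.42170451 -0.10314332  0.28392335] 23.3
```

View pics/tri.png

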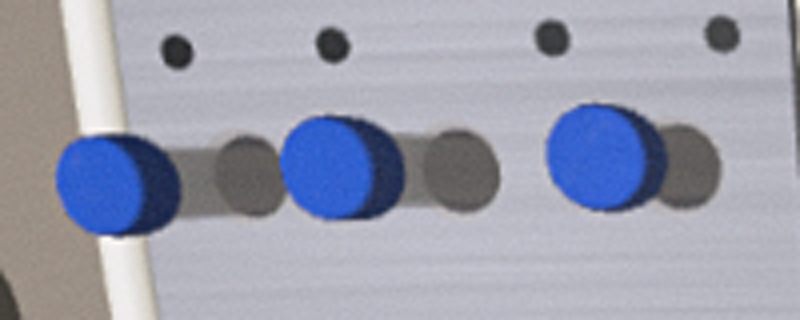

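>>> move_arm([
  [0,-0.5,0,0,0,0,-0.25],
  [0,-1,0,0,0,0,-0.25],
])

```text
t: 23.5
tool_pos: [0.4409, -0.0053, 0.2839]
orientation: [-3.126, 0.311, -0.0]
force: [1.1, 0.1, -0.5]
opening: 0.0349
```

>>> move_arm([
  [-0.1,-0.5,0,0,0,0,-0.25],
  [-0.2,-1,0,0,0,0,-0.25],
])

```text
t: 23.7
tool_pos: [0.4403, 0.0965, 0.2839]
orientation: [-3.127, 0.305, -0.0]
force: [1.2, -0.0, 0.1]
opening: 0.0351
```

>>> move_arm([
  [-0.1,-0.5,0,0,0,0,-0.25],
  [-0.2,-1,0,0,0,0,-0.25],
  [-0.2,-1,0,0,0,0,-0.25],
  [-0.2,-1,0,0,0,0,-0.25],
  [-0.2,-1,0,0,0,0,-0.25],
])

```text
t: 24.2
tool_pos: [0.4403, 0.1956, 0.2837]
orientation: [3.126, -0.305, -0.0]
force: [-0.5, -0.7, -0.4]
opening: 0.0347
```

```bash
python3 - <<'E'
from h import *
w=cam("wrist"); w=cam("wrist"); cv2.imwrite("pics/w23.png",w["frame"][:,:,::-1]); print(read_state()["tool_pos"],read_state()["t"])
print(proj(w,[np.array([.5378,.0723,.159])+HY*s for s in(.055,0,-.055)]),proj(w,[np.array([.5378,.0723,.113])+HY*s for s in(.055,0,-.055)]),w["C"])
E
```

```text
[0.44060214 0.19486251 0.28385603] 24.3
[[376.17237428  47.18326158]
 [445.19183461  48.14990687]
 [511.93936343  50.02309947]] [[367.93563308  55.34656289]
 [427.49786522  55.97851818]
 [485.62528688  57.24044724]] [0.51304737 0.18025281 0.44898551]
```

View pics/w23.png

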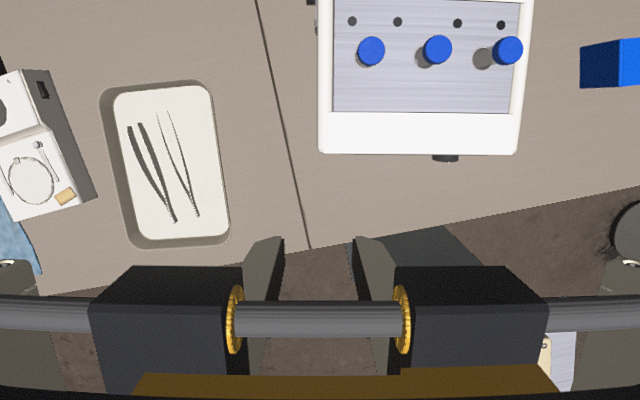

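```bash
python3 - <<'E'
from plant import *
s=read_state(); print(s["t"],s["force"],abs(s["dq"]).max())
print(close_job())
E
```

```text
24.3 [-0.17194952  0.11309973  0.20926162] 0.01061887807886817
the job is handed in; nothing more can be done
None
```

I opened the hood onto its catch, loaded the sample tube into the middle well and handed the job in at about 24 s of the 67 s allowed. No verdict was reported.

- **Hood:** I swung it up by the bar handle in small steps. The catch's resistance appeared near 1.64 rad, and it met the stop at about 1.845 rad by my estimate. The most I pressed along the swing was about 10 N, against a strain limit of about 25 N. After letting go it stayed open, and the top camera still showed it open after the tube was placed.
- **Sample tube:** I gripped it by the cap and lowered it until it touched bottom, with the fingertips at 133.5 mm against 134 mm expected and a light push of 4 to 8 N. I then released it and lifted clear. Pictures from both sides show the cap about 3 mm to the left, a lean of roughly 0.025 rad against the 0.08 limit. The height is right to within about 1 mm.
- **Other items:** The two tubes in the block, the uncapped tube and the dropper bottle showed no visible movement. The wrist force read about 0.2 N or less per axis at hand-in.
- **Disagreements:** The fingers' real centre appeared to sit about 3 mm off the reported tool position. It showed as a sideways push of about 16 N while gripping the handle, and again in the tube's position over the well. I corrected for it both times. The side camera showed only a blank grey picture, so I did not use it.

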